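# Rack, clamp and lid the kitchen canisters

### The job

Slide the jaw of the white rack fully back, then stand the canisters that are here in the rack's numbered pockets in the order 1, 2, 3 (red in 1, blue in 2, yellow in 3; one may be missing, then leave its pocket empty), and slide the jaw up until it presses firmly against the last canister in the row. Then, with the jaw left shut against it, lay on each canister the lid of its own colour, squarely and centred so that it overhangs evenly all round. A spare lid is not needed, and the other things on the worktop stay where they are.

Things in the scene. Friction and masses are not known exactly. Their poses are not given: they have to be found in the camera images.
- rack: fixed white rack, base 155 x 325 x 8 mm, three square pockets in a row along y: 69 mm inside, 77 mm apart, walls 14 mm high (tops 22 mm above the worktop), numbered by 1, 2, 3 black dots in front, floors red, blue, yellow. Origin: on the worktop under the middle of pocket 2; x away from the robot, y towards pocket 1. Steel beam 36 mm high along the back at x = 74 to 88 mm
- pocket1 (a point): centre of the floor of pocket 1 (1 black dot, red floor), 8 mm above the worktop; axes as the rack
- pocket2 (a point): centre of the floor of pocket 2 (2 black dots, blue floor), 8 mm above the worktop; axes as the rack
- pocket3 (a point): centre of the floor of pocket 3 (3 black dots, yellow floor), 8 mm above the worktop; axes as the rack
- jaw: jaw that slides along rack y (130 mm travel, stays where left, about 2 N friction), with a black pad 50 mm wide, 25 to 51 mm above the worktop, that passes over the pocket walls. Origin on the worktop plane under the middle of the pad's pressing face, y towards the canisters. In the rack frame its y is -0.140 fully back, about -0.110 against a canister in pocket 3, -0.032 against one in pocket 2
- jaw_face (a point): middle of the pad's pressing face, 38 mm above the worktop; axes as the rack, y towards the canisters
- jaw_grip (a point): point to hold the jaw's upright orange handle: handle 16 mm thick (along rack x) and 32 mm long (along rack y), from 51 to 87 mm above the worktop; this point is at its middle, 74 mm up, 28 mm behind the pressing face
- can1: red open square canister, 62 x 62 mm, 70 mm high, walls 4 mm, loose; origin at the centre of its underside, z up, x and y square to its sides; may be absent
- can2: blue open square canister, 62 x 62 mm, 70 mm high, walls 4 mm, loose; origin at the centre of its underside, z up, x and y square to its sides; may be absent
- can3: yellow open square canister, 62 x 62 mm, 70 mm high, walls 4 mm, loose; origin at the centre of its underside, z up, x and y square to its sides; may be absent
- lid1: red flat square lid, 70 x 70 mm, 8 mm thick, with a wooden ridge on top to hold it by (44 mm long along x, 14 mm thick along y, from 8 to 30 mm above the underside); loose, no rim below: it just lies on the canister and overhangs it by 4 mm all round; origin at the centre of its underside
- lid2: blue flat square lid, 70 x 70 mm, 8 mm thick, with a wooden ridge on top to hold it by (44 mm long along x, 14 mm thick along y, from 8 to 30 mm above the underside); loose, no rim below: it just lies on the canister and overhangs it by 4 mm all round; origin at the centre of its underside
- lid3: yellow flat square lid, 70 x 70 mm, 8 mm thick, with a wooden ridge on top to hold it by (44 mm long along x, 14 mm thick along y, from 8 to 30 mm above the underside); loose, no rim below: it just lies on the canister and overhangs it by 4 mm all round; origin at the centre of its underside
- dish: green ceramic dish, 120 mm across, 35 mm high; bystander, origin under its centre
- opener: flat chrome bottle opener, 142 mm long along x; bystander, origin under its middle
- clip: blue ribbed plastic drying clip, 95 mm long along x; bystander, origin under its middle
- dispenser: stainless steel pump dispenser, 68 mm across, 164 mm high; bystander, origin under its centre
- brush: brush, 190 mm long, lying; bystander
- mug: white mug, 80 mm across, 90 mm high; bystander, origin under its centre
Mind the look-alikes: they are no part of the job. Leave any orange or turquoise look-alike of the lid3 alone.

How it is judged:
By the outcome, as a careful person would: the job done as asked, in the order asked, and still so for the second after the job is handed in, with the robot touching nothing.
Of can1, can2, can3 only 2 to 3 are there at a start; the rules pass over those that are not, and their reading is None.
At some moment in a run one of can1, can2, can3, lid1, lid2, lid3 may be knocked a few centimetres aside while the robot is not near it.
Once in a run the grip may slacken for a moment while it holds something.
It also fails if it takes over 210 s, if anything falls off the work surface, if the arm or the gripper's body presses on something with over 40 N, if the wrist force passes 120 N, or if a joint passes its speed limit or range.

### The arm

A 6-joint arm with a two-finger parallel gripper is mounted at the origin on the work surface. World frame = base frame: x ahead of the robot, y to its left, z up, the work surface at z = 0. Lengths are in m, angles in degrees, forces in N, time in s.
With the tool pointing down it reaches from about 0.4 to 0.825 m from the base axis. Payload 7 kg.
Tool frame: the origin (TCP) lies at the centre of the arm's flange, where the gripper is bolted on; the fingertips stand 178 mm ahead of it and the grasp point (between the pads) lies 159 mm ahead of it; z points along the fingers, y is the line along which they close (so a half turn about z gives the same grasp; the last joint's range is limited). The gripper opens to 88 mm and grips with 3 to 60 N. Pads are 19 mm wide; open, the fingers measure 130 mm over their backs; the gripper's body (78 mm by 193 mm) begins 47 mm behind the grasp point.
Start: joints at [82.913, 20.546, 0.682, 0, -70.136, -16.507], TCP at [0.27, 0.619, 0.405] pointing down, gripper open.
Joint ranges: [-176.03, 176.03], [-82.01, 121.73], [-58.28, 71.71], [-173.87, 95.51], [-174.79, -0.11], [-173.66, 173.66]. Speed limits (degrees/s): [136.94, 136.94, 172.46, 180, 180, 180].

### API

Orientations are given as [roll, pitch, yaw] about the fixed x, y, z axes, in that order (R = Rz(yaw) Ry(pitch) Rx(roll)).
In Python, from plant import telemetry, snapshot, workorder, nets gives the robot as it stands.
- The arm moves only by the shell command python3 -m creep 'ROWS'. ROWS is JSON, a list that holds one entry, the list of rows, each a list of 5 numbers: the shift along the tool's x, y, z normalised to -1 to 1, where 1 is 0.2 m, then the turn about the tool's z normalised to -1 to 1, where 1 is pi/2 rad, then the opening, from 0 (shut) to 1 (fully open). In form: [[[x, y, z, spin, hand], ...]]. A call has 1 to 8 rows; each row shifts and turns the commanded pose from where the row before left it, along the tool's axes as they then stand; what a row does not reach is not made up. A row lasts 1/12 s, in which the tool goes at most 41.7 mm and 7.16 degrees, less where a joint would pass 70% of its speed; a pose out of reach is approached as far as the arm can. A call with a number of a shift or a turn outside -1 to 1 is refused whole. A call with a gripper value outside its range is refused whole. The fingers move at their own pace and stop on an object; the grip force is fixed at half the most. Time passes only in rows, so rows that do not move let the fingers close. It gives the time, the measured TCP pose, the force, the opening and the grip force at its end, in the units of the state.
- telemetry.get_obs(): the state, without advancing time (a new reading comes with each control period).
- snapshot(name): name is "side" or "top" or "wrist"; returns a dict with "frame" (384x512x3 uint8, red, green, blue), "fx", "fy", "cx", "cy" (pixels), "rvec" (rotation vector, rad) and "tvec" (3), from world to camera coordinates, as OpenCV has them; the wrist camera has in their place "mount" (4x4, takes a point from camera to tool coordinates, whose origin is the TCP and whose axes are the flange's). Camera axes: x right, y down, z forward; pixel columns grow to the right and rows downward; lengths in m; the calibration is good to about 2 mm. A picture is of the moment at which its call begins: read the wrist's pose just before it. There is no depth.
- workorder.close_job(): hands the job in; it is judged then, once.
Trained networks look in a picture, given as the dict that the camera call returned (one of the last four; its "shot" number tells which), for a name from the list of things; names that differ only in an ending like _2 or _b are one class to them, and where a whole thing is asked for, a point or a joint stands for the part that bears it (a point fixed in the world has none). Each returns a list of dicts, best first, with "confidence" (0 to 1); they miss things now and then, are a little off and sometimes report something else, mostly with a low value. They report only what shows in the picture. A call takes as long as a camera call. They do not tell look-alikes from the thing itself.
- nets.find_in(picture, query): "uv" ([column, row] in pixels, amid what is visible of it).
- nets.masks_of(picture, query): "region" (384x512 bool, what is visible of it) and "uv" ([column, row] in pixels, amid what is visible of it).
- nets.landmark_of(picture, query): "uv" ([column, row] in pixels: a listed point, or the origin of a listed thing).
The state is a dict: "clock": time; "joint_pos": joint angles; "qvel": joint speeds; "tau": joint torques, N m; "tool_pos": TCP position; "orientation": TCP orientation; "force": force on the tool from outside, world axes, zero at the start; "moment": the same for the moment, N m; "opening": finger opening in m; "gripper_force": force on a finger pad.
Only numpy, scipy, OpenCV 4.12 (cv2) and the standard library are available. Lean on these libraries where they do the work, as an engineer would, in place of code of your own. Each camera call takes 0.05 s, during which the arm holds its last target. There are 200 camera calls.

## Working session

There is one attempt and no reset: what is moved stays moved. The work goes in short steps, Python scripts to look and compute and a shell command to move; the robot and the scene stay as the last step left them, time stands still between calls to the robot, and variables do not carry over. Pictures are saved under pics/ and viewed, at most 14 in all, crops included, and the job is handed in when it is done.

```bash
mkdir -p pics; ls
cat > h.py <<'E'
import numpy as np, cv2, json
from scipy.spatial.transform import Rotation as R
from plant import telemetry, snapshot, workorder, nets
def tool():
    o=telemetry.get_obs(); T=np.eye(4)
    T[:3,:3]=R.from_euler('xyz',o['orientation'],degrees=True).as_matrix(); T[:3,3]=o['tool_pos']; return T
def snap(n,save=None):
    T=tool(); s=snapshot(n)
    if 'mount' in s: C=T@np.array(s['mount'])
    else:
        C=np.eye(4); Rm=cv2.Rodrigues(np.array(s['rvec'],float))[0]
        C[:3,:3]=Rm.T; C[:3,3]=-Rm.T@np.array(s['tvec'],float).ravel()
    s['C']=C
    if save: cv2.imwrite('pics/'+save,s['frame'][:,:,::-1])
    return s
def ray(s,uv,z):
    d=s['C'][:3,:3]@np.array([(uv[0]-s['cx'])/s['fx'],(uv[1]-s['cy'])/s['fy'],1.]); c=s['C'][:3,3]
    return c+d*(z-c[2])/d[2]
def proj(s,P):
    p=np.linalg.inv(s['C'])@np.append(P,1); return np.array([s['fx']*p[0]/p[2]+s['cx'],s['fy']*p[1]/p[2]+s['cy']])
E
python3 - <<'E'
from h import *
o=telemetry.get_obs(); print(o)
for n in ('top','side'):
    s=snap(n,n+'1.png')
    for q in ['pocket1','pocket2','pocket3','jaw_face','jaw_grip','can1','can2','can3','lid1','lid2','lid3','dish','mug','dispenser']:
        z={'p':.008,'j':.038}.get(q[0],0)
        if q=='jaw_grip': z=.074
        print(n,q,[(np.round(d['uv']).astype(int).tolist(),round(d['confidence'],2),ray(s,d['uv'],z).round(3)[:2].tolist()) for d in nets.landmark_of(s,q)[:3]])
E
```

```text
pics
{'clock': 0.0, 'joint_pos': array([ 8.29127835e+01,  2.05911237e+01,  6.32328847e-01, -1.84922315e-02,
       -7.01341180e+01, -1.65054294e+01]), 'qvel': array([-0.0090168 ,  0.04921412, -0.04668073, -0.10230708, -0.02839328,
       -0.01971367]), 'tau': array([ 1.03595576e-03, -5.82718062e+01,  2.93056369e+01,  6.99696064e+00,
        6.87127031e-03, -1.67577477e-04]), 'tool_pos': array([0.27010008, 0.6183906 , 0.40372009]), 'orientation': array([ 1.79905977e+02, -9.73205980e-03, -2.35989361e+01]), 'force': array([-0.39057594,  0.27782524,  0.70141186]), 'moment': array([ 0.02875983, -0.03172045,  0.01712642]), 'gripper_force': 0.0, 'opening': 0.08756623839527944}
top pocket1 [([267, 173], 0.93, [0.594, -0.055]), ([216, 168], 0.89, [0.609, 0.101]), ([239, 172], 0.68, [0.598, 0.031])]
top pocket2 [([267, 173], 0.93, [0.594, -0.055]), ([216, 168], 0.89, [0.609, 0.101]), ([239, 172], 0.68, [0.598, 0.031])]
top pocket3 [([267, 173], 0.93, [0.594, -0.055]), ([216, 168], 0.89, [0.609, 0.101]), ([239, 172], 0.68, [0.598, 0.031])]
top jaw_face [([261, 171], 0.63, [0.598, -0.036]), ([26
[... 1534 characters left out ...]
, 265], 0.57, [0.417, -0.131])]
side can2 [([181, 208], 0.67, [0.41, 0.122]), ([214, 265], 0.57, [0.417, -0.131])]
side can3 [([181, 208], 0.67, [0.41, 0.122]), ([214, 265], 0.57, [0.417, -0.131])]
side lid1 [([176, 166], 0.68, [0.46, 0.356]), ([175, 193], 0.56, [0.416, 0.207]), ([203, 237], 0.54, [0.425, -0.023])]
side lid2 [([176, 166], 0.68, [0.46, 0.356]), ([175, 193], 0.56, [0.416, 0.207]), ([203, 237], 0.54, [0.425, -0.023])]
side lid3 [([176, 166], 0.68, [0.46, 0.356]), ([175, 193], 0.56, [0.416, 0.207]), ([203, 237], 0.54, [0.425, -0.023])]
side dish [([287, 339], 0.76, [0.473, -0.386])]
side mug [([306, 177], 0.59, [0.796, 0.131])]
side dispenser [([236, 150], 0.93, [0.673, 0.387])]
```

Run:
```python
import cv2
a=cv2.imread('pics/top1.png')[110:300,100:410]; b=cv2.imread('pics/side1.png')[120:384,100:420]
cv2.imwrite('pics/t1c.png',cv2.resize(a,None,fx=2.5,fy=2.5,interpolation=2)); cv2.imwrite('pics/s1c.png',cv2.resize(b,None,fx=2.25,fy=2.25,interpolation=2))
```

```text
(no output)
```

View pics/t1c.png

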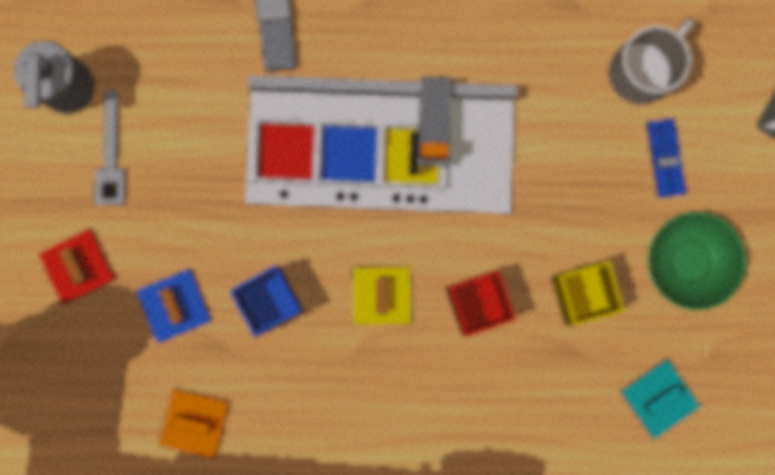

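View pics/s1c.png

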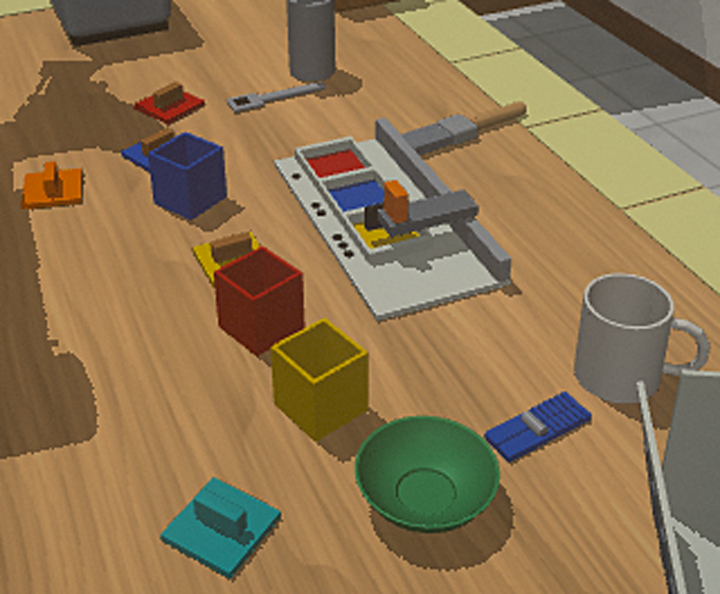

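Candidates (top image pixels): red lid (131,216), blue lid (170,232), yellow lid (253,228). Look-alikes are the orange lid (178,279) and the turquoise lid (364,269). All three cans are present: blue (207,230), red (293,231), yellow (336,227). The blue clip at (366,172) is a bystander. The jaw stands over pocket 3.

I'll go above the row for close wrist views.

```bash
python3 -m creep '[[[0,0,0,0.0738,1],[0,0,0,0.0738,1],[0,0,0,0.0738,1],[0,0,0,0.0738,1],[0,0,0,0.0738,1],[0,0,0,0.0738,1],[0,0,0,0.0738,1],[0,0,0,0.0738,1]]]'
python3 -m creep '[[[0,0,0,0.0738,1],[0,0,0,0.0738,1]]]'
python3 -m creep '[[[0.178,-0.072,-0.014,0,1],[0.178,-0.072,-0.014,0,1],[0.178,-0.072,-0.014,0,1],[0.178,-0.072,-0.014,0,1],[0.178,-0.072,-0.014,0,1],[0.178,-0.072,-0.014,0,1],[0.178,-0.072,-0.014,0,1],[0.178,-0.072,-0.014,0,1]]]'
python3 -m creep '[[[0.178,-0.072,-0.014,0,1],[0.178,-0.072,-0.014,0,1],[0.178,-0.072,-0.014,0,1],[0.178,-0.072,-0.014,0,1],[0.178,-0.072,-0.014,0,1],[0.178,-0.072,-0.014,0,1],[0.178,-0.072,-0.014,0,1],[0.178,-0.072,-0.014,0,1]]]'
python3 -m creep '[[[0,0,0,0,1],[0,0,0,0,1]]]'
python3 - <<'E'
from h import *
s=snap('wrist','w1.png'); print(s['mount'],s['fx'],telemetry.get_obs()['joint_pos'].round(1))
for q in ['pocket1','jaw_face','jaw_grip','can1','lid1']:
    z={'p':.008,'j':.038}.get(q[0],0)
    if q=='jaw_grip': z=.074
    print(q,[(np.round(d['uv']).astype(int).tolist(),round(d['confidence'],2),ray(s,d['uv'],z).round(4)[:2].tolist()) for d in nets.landmark_of(s,q)[:6]])
E
```

```text
clock: 2.17
tool_pos: [0.2702, 0.6185, 0.4047]
orientation: [180.0, -0.0, -77.1]
force: [-0.7, 0.4, 0.0]
opening: 0.0878
gripper_force: 0.0
clock: 2.33
tool_pos: [0.2702, 0.6185, 0.4047]
orientation: [-180.0, -0.0, -90.3]
force: [0.2, 0.0, 0.3]
opening: 0.0873
gripper_force: 0.0
clock: 3.0
tool_pos: [0.3855, 0.3318, 0.4275]
orientation: [-180.0, 0.0, -90.0]
force: [0.6, 0.7, -0.1]
opening: 0.0876
gripper_force: 0.0
clock: 3.67
tool_pos: [0.5006, 0.0469, 0.4501]
orientation: [-179.9, 0.0, -90.0]
force: [1.6, 0.6, 0.0]
opening: 0.0875
gripper_force: 0.0
clock: 3.83
tool_pos: [0.5009, 0.0469, 0.4495]
orientation: [-180.0, 0.0, -90.3]
force: [-0.8, 0.0, 0.8]
opening: 0.0871
gripper_force: 0.0
[[-8.64393763e-04 -9.68331571e-01 -2.49666219e-01  6.71787709e-02]
 [ 9.99999625e-01 -8.50183896e-04 -1.64754093e-04  5.58697568e-04]
 [-5.27256090e-05 -2.49666268e-01  9.68331943e-01  1.91869657e-02]
 [ 0.00000000e+00  0.00000000e+00  0.00000000e+00  1.00000000e+00]] 329.14853414698604 [ 27.9   2.5 -16.4  -0.  -71.1 -28.1]
pocket1 [([183, 203], 0.7, [0.6019, 0.1051]), ([178, 81], 0.69, [0.5981, -0.05]), ([179, 145], 0.63, [0.602, 0.0277])]
jaw_face [([174, 83], 0.97, [0.5964, -0.0458])]
jaw_grip [([162, 52], 0.72, [0.5971, -0.0729]), ([185, 147], 0.32, [0.5797, 0.0228])]
can1 [([325, 8], 0.97, [0.421, -0.1309]), ([320, 211], 0.68, [0.4165, 0.1205])]
lid1 [([315, 109], 0.65, [0.4289, -0.016]), ([320, 287], 0.64, [0.4123, 0.2374]), ([183, 147], 0.15, [0.5993, 0.0311])]
```

View pics/w1.png

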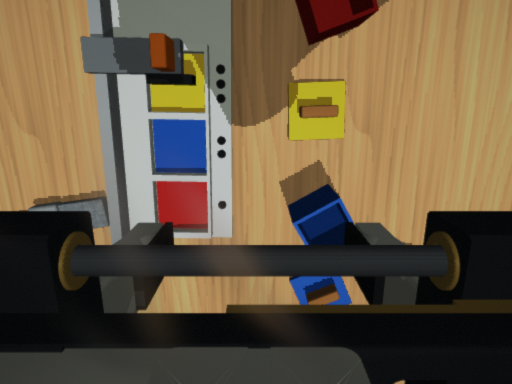

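```bash
python3 -m creep '[[[0.0756,-0.0606,0.094,0.002,1],[0.0756,-0.0606,0.094,0.002,1],[0.0756,-0.0606,0.094,0.002,1],[0.0756,-0.0606,0.094,0.002,1],[0.0756,-0.0606,0.094,0.002,1],[0.0756,-0.0606,0.094,0.002,1],[0.0756,-0.0606,0.094,0.002,1],[0.0756,-0.0606,0.094,0.002,1]]]'
python3 -m creep '[[[0,0,0.08,0,1],[0,0,0.08,0,1],[0,0,0.08,0,1],[0,0,0.08,0,1],[0,0,0,0,0.15],[0,0,0,0,0.05],[0,0,0,0,0],[0,0,0,0,0]]]'
python3 -m creep '[[[0,0,0,0,0],[0,0,0,0,0],[0,0,0,0,0],[0,0,0,0,0]]]'
```

```text
clock: 4.8
tool_pos: [0.5966, -0.0727, 0.2982]
orientation: [-180.0, -0.0, -91.3]
force: [0.4, 0.4, 0.4]
opening: 0.088
gripper_force: 0.0
clock: 5.47
tool_pos: [0.5966, -0.0726, 0.2364]
orientation: [-179.9, 0.0, -91.4]
force: [0.1, 0.2, 0.1]
opening: 0.0663
gripper_force: 0.0
clock: 5.8
tool_pos: [0.5961, -0.0732, 0.2355]
orientation: [-180.0, 0.0, -91.5]
force: [-0.4, -0.0, -0.2]
opening: 0.0398
gripper_force: 0.0
```

```bash
python3 -m creep '[[[0,0,0,0,0],[0,0,0,0,0],[0,0,0,0,0],[0,0,0,0,0],[0,0,0,0,0]]]'
python3 -m creep '[[[0.041,0,0,0,0],[0.041,0,0,0,0],[0.041,0,0,0,0],[0.041,0,0,0,0],[0.041,0,0,0,0],[0.041,0,0,0,0],[0.041,0,0,0,0],[0.025,0,0,0,0]]]'
python3 -m creep '[[[0.015,0,0,0,0],[0.015,0,0,0,0],[0,0,0,0,0]]]'
```

```text
clock: 6.22
tool_pos: [0.5978, -0.073, 0.2355]
orientation: [-179.7, 0.0, -91.4]
force: [7.8, -2.0, -5.0]
opening: 0.0158
gripper_force: 30.0
clock: 6.88
tool_pos: [0.5964, -0.1356, 0.2355]
orientation: [-179.7, 0.0, -91.4]
force: [7.1, 1.5, -4.4]
opening: 0.016
gripper_force: 30.0
clock: 7.13
tool_pos: [0.5962, -0.1397, 0.2354]
orientation: [-179.7, 0.2, -91.4]
force: [6.6, 13.4, -2.5]
opening: 0.016
gripper_force: 30.0
```

```bash
python3 -m creep '[[[-0.01,0,0,0,0.3],[0,0,0,0,0.6],[0,0,0,0,0.6],[0,0,0,0,0.6],[0,0,-0.1,0,0.7],[0,0,-0.15,0,1],[0,0,-0.18,0,1],[0,0,-0.18,0,1]]]'
python3 -m creep '[[[-0.07,0.06,-0.09,0,1],[-0.07,0.06,-0.09,0,1],[-0.07,0.06,-0.09,0,1],[-0.07,0.06,-0.09,0,1],[-0.07,0.06,-0.09,0,1],[-0.07,0.06,-0.09,0,1],[-0.07,0.06,-0.09,0,1],[-0.07,0.06,-0.09,0,1]]]'
python3 -m creep '[[[0,0,0,0,1],[0,0,0,0,1]]]'
cat >> h.py <<'E'
from scipy.optimize import minimize
HUE={'red':((0,6),(172,180)),'blue':((108,128),),'yellow':((24,34),)}
def cmask(s,c,smin=110):
    h=cv2.cvtColor(s['frame'],cv2.COLOR_RGB2HSV); m=np.zeros(h.shape[:2],np.uint8)
    for a,b in HUE[c]: m|=((h[...,0]>=a)&(h[...,0]<=b)&(h[...,1]>=smin)&(h[...,2]>35)).astype(np.uint8)
    return m
def hullim(pts):
    im=np.zeros((384*4,512*4),np.uint8); h=cv2.convexHull(np.float32(pts)).reshape(-1,2)
    cv2.fillConvexPoly(im,np.int32(np.round((h*4+1.5)*16)),1,shift=4); return im
def fit(s,c,p0,dims,zb,rad=45):
    """p0 x,y guess; dims (side,height); fits x,y,yaw"""
    m=cmask(s,c); n,lab,st,ce=cv2.connectedComponentsWithStats(m)
    u=proj(s,[p0[0],p0[1],zb+dims[1]/2])
    ok=[i for i in range(1,n) if st[i,4]>15 and np.linalg.norm(ce[i]-u)<rad]
    ys,xs=np.nonzero(np.isin(lab,ok)); obs=hullim(np.c_[xs,ys])
    a=dims[0]/2
    def cor(p): 
        r=np.array([[np.cos(p[2]),-np.sin(p[2])],[np.sin(p[2]),np.cos(p[2])]])
        return [proj(s,[*(r@[i*a,j*a]+p[:2]),zb+z]) for i in(-1,1) for j in(-1,1) for z in(0,dims[1])]
    f=lambda q:np.count_nonzero(hullim(cor(q*[.01,.01,.1]))!=obs)
    best=min((minimize(f,np.r_[np.array(p0[:2])*100,t*10],method='Nelder-Mead',options=dict(initial_simplex=np.r_[np.array(p0[:2])*100,t*10]+np.array([[0,0,0],[1,0,0],[0,1,0],[0,0,2]]),xatol=.005,fatol=2)) for t in (-.5,-.1,.3,.7)),key=lambda r:r.fun)
    x=best.x*[.01,.01,.1]; yaw=(np.degrees(x[2])+45)%90-45
    return x[:2].round(4).tolist(),round(yaw,1),'err',round(best.fun/obs.sum(),3),'px',len(xs)
CAN=(.062,.07); LID=(.070,.008)
E
python3 - <<'E'
from h import *
s=snap('wrist','w2.png')
print('can1',fit(s,'red',(.416,-.135),CAN,0))
print('can3',fit(s,'yellow',(.43,-.245),CAN,0))
print('lid3',fit(s,'yellow',(.429,-.012),LID,0))
for q in ['pocket1','jaw_face','can1']:
    z={'p':.008,'j':.038}.get(q[0],0)
    print(q,[(np.round(d['uv']).astype(int).tolist(),round(d['confidence'],2),ray(s,d['uv'],z).round(4)[:2].tolist()) for d in nets.landmark_of(s,q)[:6]])
E
```

```text
clock: 7.8
tool_pos: [0.5937, -0.1399, 0.3579]
orientation: [179.9, -0.0, -91.5]
force: [1.8, -0.1, 0.6]
opening: 0.0635
gripper_force: 0.0
clock: 8.47
tool_pos: [0.5002, -0.025, 0.5019]
orientation: [180.0, -0.0, -91.5]
force: [0.6, 1.3, -0.7]
opening: 0.088
gripper_force: 0.0
clock: 8.63
tool_pos: [0.5005, -0.0249, 0.5025]
orientation: [-179.8, 0.1, -91.4]
force: [0.9, 0.5, -0.7]
opening: 0.0876
gripper_force: 0.0
can1 ([0.4203, -0.1304], np.float64(19.4), 'err', np.float64(0.024), 'px', 2568)Traceback (most recent call last):
  File "<stdin>", line 4, in <module>
  File "h.py", line 35, in fit
    ys,xs=np.nonzero(np.isin(lab,ok)); obs=hullim(np.c_[xs,ys])
                                           ~~~~~~^^^^^^^^^^^^^^
  File "h.py", line 28, in hullim
    im=np.zeros((384*4,512*4),np.uint8); h=cv2.convexHull(np.float32(pts)).reshape(-1,2)
                                           ^^^^^^^^^^^^^^^^^^^^^^^^^^^^^^^^^^^^^^^
AttributeError: 'NoneType' object has no attribute 'reshape'
```

View pics/w2.png

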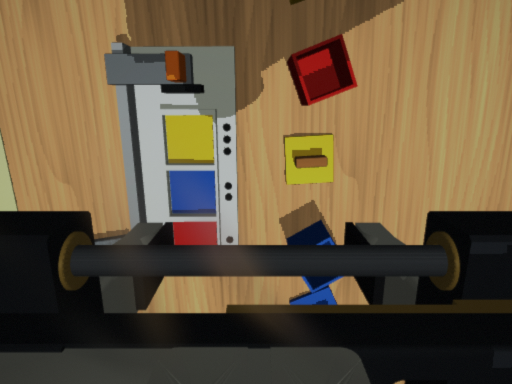

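The jaw is fully back: orange handle at (175,65) in the wrist image, at the rack's rear end. The red can at (323,70) and yellow lid at (310,158) are clear. Next, fit the rack pose from the pocket floors.

```bash
cat >> h.py <<'E'
def fitrack(s,pk=((2,'blue'),(3,'yellow')),p0=(.6,.028,-.024)):
    obs=0; rack=lambda p,l:np.array([p[0]+np.cos(p[2])*l[0]-np.sin(p[2])*l[1],p[1]+np.sin(p[2])*l[0]+np.cos(p[2])*l[1],l[2]])
    for k,c in pk:
        m=cmask(s,c); n,lab,st,ce=cv2.connectedComponentsWithStats(m)
        u=proj(s,rack(p0,(0,(2-k)*.077,.008))); i=min((i for i in range(1,n) if st[i,4]>150),key=lambda i:np.linalg.norm(ce[i]-u))
        ys,xs=np.nonzero(lab==i); obs=obs|hullim(np.c_[xs,ys])
    def r(p):
        o=0
        for k,c in pk:
            q=[hullim([proj(s,rack(p,(i*.0345,(2-k)*.077+j*.0345,z))) for i in(-1,1) for j in(-1,1)]) for z in(.008,.022)]
            o=o|(q[0]&q[1])
        return o
    f=lambda q:np.count_nonzero(r(q*[.01,.01,.1])!=obs)
    x0=np.array(p0)*[100,100,10]; b=minimize(f,x0,method='Nelder-Mead',options=dict(initial_simplex=x0+np.array([[0,0,0],[.6,0,0],[0,.6,0],[0,0,.4]]),xatol=.003,fatol=2))
    x=b.x*[.01,.01,.1]; return x[:2].round(4).tolist(),round(np.degrees(x[2]),2),'err',round(b.fun/obs.sum(),3)
E
python3 - <<'E'
from h import *
s=snap('wrist')
print(fitrack(s)); print('lid3',fit(s,'yellow',(.429,-.012),LID,0)); print('can1',fit(s,'red',(.42,-.13),CAN,0))
E
```

```text
([0.6005, 0.0302], np.float64(-1.15), 'err', np.float64(0.052))
lid3 ([0.4286, -0.0133], np.float64(1.7), 'err', np.float64(0.031), 'px', 1894)
can1 ([0.4204, -0.1305], np.float64(19.9), 'err', np.float64(0.025), 'px', 2557)
```

```bash
cat >> h.py <<'E'
def go(x,y,z,yaw=None):
    T=tool(); a=telemetry.get_obs()['orientation'][2]
    t=a if yaw is None else yaw
    sp=-((t-a+180)%360-180)/90; A=R.from_euler('xyz',[180,0,t],degrees=True).as_matrix()
    print('spin',round(sp,3),'then',(A.T@(np.array([x,y,z])-T[:3,3])/.2).round(3).tolist())
E
python3 -m creep '[[[0,0,0,-0.0584,1],[0,0,0,-0.0584,1],[0,0,0,-0.0584,1],[0,0,0,-0.0584,1]]]'
python3 -m creep '[[[0.0454,0.0693,0.13,0,1],[0.0454,0.0693,0.13,0,1],[0.0454,0.0693,0.13,0,1],[0.0454,0.0693,0.13,0,1],[0.0454,0.0693,0.13,0,1],[0.0454,0.0693,0.13,0,1],[0.0454,0.0693,0.13,0,1],[0.0454,0.0693,0.13,0,1]]]'
python3 -m creep '[[[0,0,0,0,1],[0,0,0,0,1]]]'
python3 - <<'E'
from h import *
go(.4204,-.1305,.209,-70.4); s=snap('wrist','w3.png')
E
```

```text
clock: 9.07
tool_pos: [0.5015, -0.0257, 0.4997]
orientation: [179.9, 0.0, -70.2]
force: [0.1, 0.3, -0.4]
opening: 0.0875
gripper_force: 0.0
clock: 9.73
tool_pos: [0.4199, -0.132, 0.2911]
orientation: [179.9, 0.0, -70.5]
force: [0.1, -0.8, 0.2]
opening: 0.0876
gripper_force: 0.0
clock: 9.9
tool_pos: [0.42, -0.1318, 0.2911]
orientation: [179.7, 0.1, -70.6]
force: [0.7, -0.1, 0.6]
opening: 0.0875
gripper_force: 0.0
spin -0.002 then [-0.005, -0.004, 0.411]
```

View pics/w3.png

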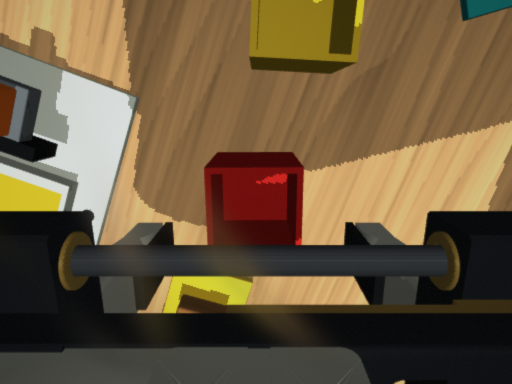

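The red can is square and centred between the fingers at (254,200), so descend and grip.

```bash
python3 -m creep '[[[-0.003,-0.003,0.103,0,1],[-0.002,0,0.103,0,1],[0,0,0.103,0,1],[0,0,0.1,0,1],[0,0,0,0,0.4],[0,0,0,0,0.4],[0,0,0,0,0.4],[0,0,0,0,0.4]]]'
python3 -m creep '[[[0,0,0,0,0.4],[0,0,0,0,0.4],[0,0,0,0,0.4],[0,0,0,0,0.4]]]'
python3 -m creep '[[[0,0,-0.08,0,0.4],[0,0,-0.12,0,0.4],[0,0,-0.12,0,0.4],[0,0,-0.12,0,0.4],[0,0,-0.12,0,0.4],[0,0,-0.12,0,0.4],[0,0,0,0,0.4]]]'
python3 - <<'E'
from h import *
T=tool(); print(T[:3,3]); a=np.radians(-1.3); px,py=.600-np.sin(a)*.077,.029+np.cos(a)*.077
go(px,py,.3,-91.3); print(px,py)
E
```

```text
clock: 10.62
tool_pos: [0.4222, -0.1294, 0.2127]
orientation: [-179.9, -0.0, -70.4]
force: [0.2, 0.1, -0.3]
opening: 0.0662
gripper_force: 0.0
clock: 10.95
tool_pos: [0.4218, -0.1295, 0.2125]
orientation: [-179.9, -0.0, -70.4]
force: [-1.0, 1.9, 8.2]
opening: 0.0619
gripper_force: 30.0
clock: 11.53
tool_pos: [0.4224, -0.1297, 0.3523]
orientation: [-179.5, -0.2, -70.4]
force: [0.9, -1.3, -2.3]
opening: 0.0621
gripper_force: 30.0
[ 0.42239177 -0.12967655  0.35229905]
spin 0.232 then [-1.198, -0.87, 0.261]
0.6017469246851042 0.10598018091784776
```

```bash
python3 -m creep '[[[0,0,0,0.058,0.4],[0,0,0,0.058,0.4],[0,0,0,0.058,0.4],[0,0,0,0.058,0.4]]]'
python3 -m creep '[[[-0.15,-0.109,0,0,0.4],[-0.15,-0.109,0,0,0.4],[-0.15,-0.109,0,0,0.4],[-0.15,-0.109,0,0,0.4],[-0.15,-0.109,0,0,0.4],[-0.15,-0.109,0,0,0.4],[-0.15,-0.109,0,0,0.4],[-0.15,-0.109,0,0,0.4]]]'
python3 -m creep '[[[0,0,0,0,0.4],[0,0,0,0,0.4],[0,0,0,0,0.4]]]'
python3 - <<'E'
from h import *
s=snap('wrist','w4.png'); p=fitrack(s); print(p)
a=np.radians(p[1]); px,py=p[0][0]-np.sin(a)*.077,p[0][1]+np.cos(a)*.077
go(px,py,.2205,-91.3); print(px,py)
E
```

```text
clock: 11.87
tool_pos: [0.4208, -0.1296, 0.3471]
orientation: [-180.0, 0.0, -91.6]
force: [-0.0, -0.8, -2.7]
opening: 0.0618
gripper_force: 30.0
clock: 12.53
tool_pos: [0.6017, 0.1079, 0.3469]
orientation: [180.0, 0.0, -91.3]
force: [0.9, -0.3, -1.6]
opening: 0.0615
gripper_force: 30.0
clock: 12.78
tool_pos: [0.6007, 0.1064, 0.3464]
orientation: [179.9, -0.0, -91.3]
force: [0.4, -0.7, -2.7]
opening: 0.0618
gripper_force: 30.0
([0.6001, 0.0292], np.float64(-1.33), 'err', np.float64(0.035))
spin -0.0 then [-0.002, -0.007, 0.631]
0.6018872311722717 0.10617925567798678
```

View pics/w4.png

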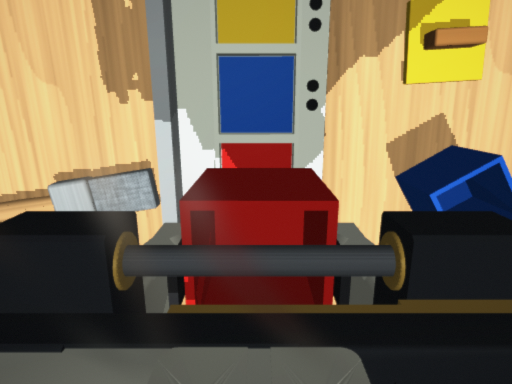

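The red can is in hand over pocket 1, and pockets 2 and 3 show clearly at (257,95) and (257,20). Lower it.

```bash
python3 -m creep '[[[-0.001,-0.004,0.09,0,0.4],[-0.001,-0.003,0.09,0,0.4],[0,0,0.09,0,0.4],[0,0,0.09,0,0.4],[0,0,0.09,0,0.4],[0,0,0.07,0,0.4],[0,0,0.05,0,0.4],[0,0,0,0,0.4]]]'
python3 -m creep '[[[0,0,0.025,0,0.4],[0,0,0.02,0,0.4],[0,0,0.01,0,0.4],[0,0,0,0,0.4]]]'
```

```text
clock: 13.5
tool_pos: [0.6014, 0.1056, 0.2315]
orientation: [179.8, -0.1, -91.4]
force: [-1.0, -0.2, -2.3]
opening: 0.0617
gripper_force: 30.0
clock: 13.83
tool_pos: [0.6025, 0.1067, 0.2224]
orientation: [-180.0, 0.0, -91.3]
force: [-0.1, 1.0, -2.4]
opening: 0.0617
gripper_force: 30.0
```

```bash
python3 -m creep '[[[0,0,0.008,0,0.4],[0,0,0,0,0.4]]]'
python3 -m creep '[[[0,0,0.006,0,0.4],[0,0,0,0,0.4]]]'
```

```text
clock: 14.0
tool_pos: [0.6026, 0.1069, 0.2208]
orientation: [-180.0, 0.0, -91.3]
force: [-0.8, -0.5, -3.6]
opening: 0.062
gripper_force: 30.0
clock: 14.17
tool_pos: [0.6026, 0.1069, 0.2206]
orientation: [-180.0, 0.0, -91.3]
force: [-3.2, -0.6, 6.5]
opening: 0.0619
gripper_force: 30.0
```

```bash
python3 -m creep '[[[0,0,0,0,1],[0,0,0,0,1],[0,0,0,0,1],[0,0,0,0,1],[0,0,-0.1,0,1],[0,0,-0.18,0,1],[0,0,-0.18,0,1],[0,0,-0.18,0,1]]]'
python3 -m creep '[[[-0.072,0.094,-0.06,0,1],[-0.072,0.094,-0.06,0,1],[-0.072,0.094,-0.06,0,1],[-0.072,0.094,-0.06,0,1],[-0.072,0.094,-0.06,0,1],[-0.072,0.094,-0.06,0,1],[-0.072,0.094,-0.06,0,1],[-0.072,0.094,-0.06,0,1]]]'
python3 -m creep '[[[0,0,0,0,1],[0,0,0,0,1]]]'
python3 - <<'E'
from h import *
s=snap('wrist','w5.png')
for d in nets.landmark_of(s,'can2')[:3]: print(d['uv'],d['confidence'],ray(s,d['uv'],0))
p=fit(s,'blue',(.412,.122),CAN,0,30); print('can2',p); go(*p[0],.2125,p[1]-90 if p[1]>-45 else 0)
E
```

```text
clock: 14.83
tool_pos: [0.6024, 0.1066, 0.3486]
orientation: [180.0, -0.0, -91.3]
force: [0.9, 0.4, -0.1]
opening: 0.088
gripper_force: 0.0
clock: 15.5
tool_pos: [0.4538, 0.2258, 0.4441]
orientation: [-180.0, 0.0, -91.3]
force: [-0.1, 0.6, 0.3]
opening: 0.0877
gripper_force: 0.0
clock: 15.67
tool_pos: [0.4542, 0.226, 0.4445]
orientation: [-179.9, 0.1, -91.2]
force: [-0.1, -0.1, -0.1]
opening: 0.0878
gripper_force: 0.0
[281.7, 74.3] 0.95 [0.42388113 0.12329922 0.        ]
[131.8, 61.1] 0.64 [0.60541251 0.10423162 0.        ]
can2 ([0.4197, 0.1233], np.float64(29.3), 'err', np.float64(0.031), 'px', 3213)
spin -0.34 then [0.359, 0.403, 1.153]
```

View pics/w5.png

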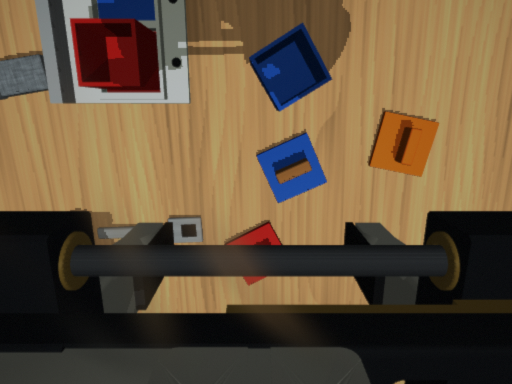

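```bash
python3 -m creep '[[[0,0,0,-0.068,1],[0,0,0,-0.068,1],[0,0,0,-0.068,1],[0,0,0,-0.068,1],[0,0,0,-0.068,1]]]'
python3 -m creep '[[[0.045,0.0504,0.1,0,1],[0.045,0.0504,0.1,0,1],[0.045,0.0504,0.1,0,1],[0.045,0.0504,0.1,0,1],[0.045,0.0504,0.1,0,1],[0.045,0.0504,0.1,0,1],[0.045,0.0504,0.1,0,1],[0.045,0.0504,0.1,0,1]]]'
python3 -m creep '[[[0,0,0,0,1],[0,0,0,0,1]]]'
python3 - <<'E'
from h import *
go(.4197,.1233,.2125,-60.7); s=snap('wrist','w6.png')
p=fit(s,'blue',(.4197,.1233),CAN,0,60); print('can2',p)
E
```

```text
clock: 16.18
tool_pos: [0.4555, 0.2247, 0.4425]
orientation: [179.9, -0.0, -60.5]
force: [-0.2, 0.2, -0.3]
opening: 0.0878
gripper_force: 0.0
clock: 16.85
tool_pos: [0.4196, 0.1216, 0.2819]
orientation: [179.9, -0.0, -60.8]
force: [1.3, 0.2, -1.3]
opening: 0.0872
gripper_force: 0.0
clock: 17.02
tool_pos: [0.4198, 0.122, 0.2824]
orientation: [179.8, -0.1, -60.8]
force: [0.6, 0.5, 0.4]
opening: 0.0875
gripper_force: 0.0
spin -0.001 then [-0.006, -0.003, 0.35]
can2 ([0.4215, 0.1205], np.float64(29.0), 'err', np.float64(0.239), 'px', 8298)
```

```bash
python3 -m creep '[[[-0.003,-0.003,0.1,0,1],[-0.003,0,0.1,0,1],[0,0,0.1,0,1],[0,0,0.045,0,1],[0,0,0,0,0.4],[0,0,0,0,0.4],[0,0,0,0,0.4],[0,0,0,0,0.4]]]'
python3 -m creep '[[[0,0,0,0,0.4],[0,0,0,0,0.4],[0,0,0,0,0.4],[0,0,0,0,0.4]]]'
python3 -m creep '[[[0,0,-0.1,0,0.4],[0,0,-0.14,0,0.4],[0,0,-0.16,0,0.4],[0,0,-0.16,0,0.4],[0,0,-0.15,0,0.4],[0,0,0,0,0.4]]]'
python3 - <<'E'
from h import *
go(.6001,.0292,.2205,-91.3)
E
```

```text
clock: 17.73
tool_pos: [0.4203, 0.125, 0.2156]
orientation: [-179.9, 0.0, -60.7]
force: [-0.1, 0.5, 0.5]
opening: 0.0664
gripper_force: 0.0
clock: 18.07
tool_pos: [0.42, 0.1248, 0.2155]
orientation: [-179.9, 0.0, -60.7]
force: [-1.6, 0.2, 6.7]
opening: 0.0621
gripper_force: 30.0
clock: 18.57
tool_pos: [0.4209, 0.1251, 0.3625]
orientation: [-179.4, 0.0, -60.7]
force: [0.4, 0.8, -2.0]
opening: 0.0616
gripper_force: 30.0
spin 0.341 then [0.459, -0.907, 0.71]
```

```bash
python3 -m creep '[[[0,0,0,0.0682,0.4],[0,0,0,0.0682,0.4],[0,0,0,0.0682,0.4],[0,0,0,0.0682,0.4],[0,0,0,0.0682,0.4]]]'
python3 -m creep '[[[0.0574,-0.1134,0,0,0.4],[0.0574,-0.1134,0,0,0.4],[0.0574,-0.1134,0,0,0.4],[0.0574,-0.1134,0,0,0.4],[0.0574,-0.1134,0,0,0.4],[0.0574,-0.1134,0,0,0.4],[0.0574,-0.1134,0,0,0.4],[0.0574,-0.1134,0,0,0.4]]]'
python3 -m creep '[[[0,0,0,0,0.4],[0,0,0,0,0.4],[0,0,0,0,0.4]]]'
python3 - <<'E'
from h import *
s=snap('wrist','w7.png'); p=fitrack(s,((3,'yellow'),)); print(p); print(ray(s,proj(s,[0,0,0])*0+[256,100],0))
go(.6001,.0292,.2235,-91.3)
E
```

```text
clock: 18.98
tool_pos: [0.4193, 0.1242, 0.3561]
orientation: [180.0, 0.0, -91.7]
force: [-0.0, 0.2, -2.6]
opening: 0.062
gripper_force: 30.0
clock: 19.65
tool_pos: [0.5995, 0.0274, 0.3557]
orientation: [179.9, 0.0, -91.4]
force: [1.4, 0.7, -2.7]
opening: 0.0617
gripper_force: 30.0
clock: 19.9
tool_pos: [0.5983, 0.028, 0.3555]
orientation: [179.9, -0.0, -91.4]
force: [-0.7, 0.5, -2.2]
opening: 0.0619
gripper_force: 30.0
([0.6005, 0.0302], np.float64(-1.49), 'err', np.float64(0.025))
[ 0.59785139 -0.04449792  0.        ]
spin -0.001 then [-0.005, -0.01, 0.662]
```

View pics/w7.png

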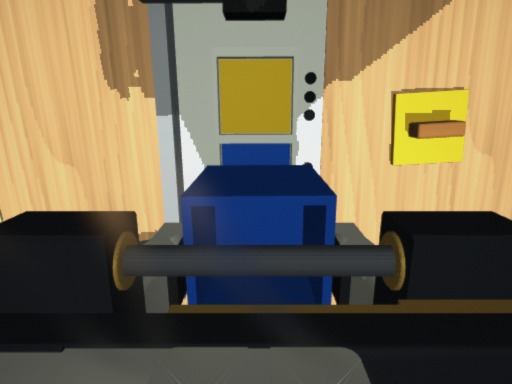

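The blue can is held squarely over pocket 2, with pocket 3 empty at (256,95). Lower it.

```bash
python3 -m creep '[[[-0.003,-0.005,0.095,0,0.4],[-0.003,-0.005,0.095,0,0.4],[0,0,0.095,0,0.4],[0,0,0.095,0,0.4],[0,0,0.095,0,0.4],[0,0,0.075,0,0.4],[0,0,0.05,0,0.4],[0,0,0,0,0.4]]]'
python3 -m creep '[[[0,0,0.03,0,0.4],[0,0,0.02,0,0.4],[0,0,0.01,0,0.4],[0,0,0,0,0.4]]]'
```

```text
clock: 20.62
tool_pos: [0.5996, 0.0296, 0.2346]
orientation: [179.8, -0.0, -91.4]
force: [-0.5, -1.0, -3.3]
opening: 0.0618
gripper_force: 30.0
clock: 20.95
tool_pos: [0.6008, 0.0294, 0.2246]
orientation: [-180.0, 0.0, -91.4]
force: [0.5, -0.3, -2.3]
opening: 0.0619
gripper_force: 30.0
```

```bash
python3 -m creep '[[[0,0,0.008,0,0.4],[0,0,0.004,0,0.4],[0,0,0,0,0.4]]]'
python3 -m creep '[[[0,0,0,0,1],[0,0,0,0,1],[0,0,0,0,1],[0,0,0,0,1],[0,0,-0.1,0,1],[0,0,-0.18,0,1],[0,0,-0.18,0,1],[0,0,-0.18,0,1]]]'
python3 -m creep '[[[0.112,0.062,-0.06,0,1],[0.112,0.062,-0.06,0,1],[0.112,0.062,-0.06,0,1],[0.112,0.062,-0.06,0,1],[0.112,0.062,-0.06,0,1],[0.112,0.062,-0.06,0,1],[0.112,0.062,-0.06,0,1],[0.112,0.062,-0.06,0,1]]]'
python3 -m creep '[[[0,0,0,0,1],[0,0,0,0,1]]]'
python3 - <<'E'
from h import *
s=snap('wrist','w8.png')
for d in nets.landmark_of(s,'can3')[:3]: print(d['uv'],d['confidence'],ray(s,d['uv'],0))
p=fit(s,'yellow',(.43,-.25),CAN,0,40); print('can3',p); go(*p[0],.2125,p[1]-90)
E
```

```text
clock: 21.2
tool_pos: [0.6011, 0.0294, 0.2235]
orientation: [-179.9, 0.0, -91.4]
force: [-2.5, 0.5, 6.8]
opening: 0.0619
gripper_force: 30.0
clock: 21.87
tool_pos: [0.6007, 0.0292, 0.3513]
orientation: [179.9, -0.0, -91.4]
force: [0.8, 0.9, -0.3]
opening: 0.0877
gripper_force: 0.0
clock: 22.53
tool_pos: [0.4964, -0.1483, 0.4467]
orientation: [-180.0, 0.0, -91.4]
force: [0.9, 0.4, -0.6]
opening: 0.0876
gripper_force: 0.0
clock: 22.7
tool_pos: [0.4967, -0.1483, 0.447]
orientation: [-179.9, 0.0, -91.5]
force: [0.9, 0.5, -0.8]
opening: 0.0875
gripper_force: 0.0
[306.1, 70.4] 0.95 [ 0.43592599 -0.25547345  0.        ]
[186.4, 283.1] 0.88 [0.60662557 0.03070281 0.        ]
can3 ([0.4342, -0.2576], np.float64(15.8), 'err', np.float64(0.056), 'px', 3408)
spin -0.191 then [0.445, 0.454, 1.166]
```

```bash
python3 -m creep '[[[0,0,0,-0.064,1],[0,0,0,-0.064,1],[0,0,0,-0.063,1]]]'
python3 -m creep '[[[0.0556,0.0567,0.1,0,1],[0.0556,0.0567,0.1,0,1],[0.0556,0.0567,0.1,0,1],[0.0556,0.0567,0.1,0,1],[0.0556,0.0567,0.1,0,1],[0.0556,0.0567,0.1,0,1],[0.0556,0.0567,0.1,0,1],[0.0556,0.0567,0.1,0,1]]]'
python3 -m creep '[[[0,0,0,0,1],[0,0,0,0,1]]]'
python3 - <<'E'
from h import *
go(.4345,-.2568,.2125,-74.2); s=snap('wrist','w9.png')
E
```

```text
clock: 23.05
tool_pos: [0.4978, -0.1465, 0.4451]
orientation: [179.9, 0.0, -73.9]
force: [-0.1, 0.1, 0.6]
opening: 0.0874
gripper_force: 0.0
clock: 23.72
tool_pos: [0.4342, -0.2575, 0.2844]
orientation: [179.9, 0.0, -74.1]
force: [0.2, 0.5, -0.1]
opening: 0.0878
gripper_force: 0.0
clock: 23.88
tool_pos: [0.434, -0.2575, 0.2844]
orientation: [179.8, 0.1, -74.2]
force: [-0.5, -0.4, 0.3]
opening: 0.0877
gripper_force: 0.0
spin -0.0 then [-0.003, -0.003, 0.36]
```

View pics/w9.png

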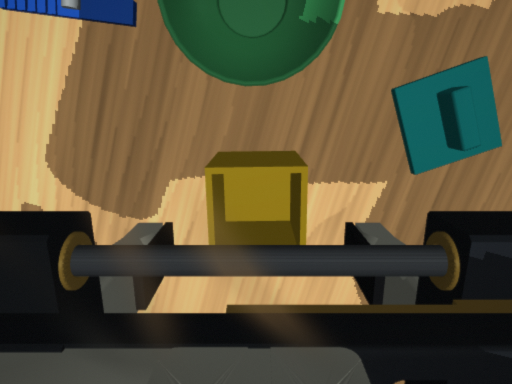

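The yellow can is square and centred at (256,200). Grip it.

```bash
python3 -m creep '[[[-0.002,-0.002,0.1,0,1],[0,0,0.1,0,1],[0,0,0.1,0,1],[0,0,0.05,0,1],[0,0,0,0,0.4],[0,0,0,0,0.4],[0,0,0,0,0.4],[0,0,0,0,0.4]]]'
python3 -m creep '[[[0,0,0,0,0.4],[0,0,0,0,0.4],[0,0,0,0,0.4],[0,0,0,0,0.4]]]'
python3 -m creep '[[[0,0,-0.1,0,0.4],[0,0,-0.14,0,0.4],[0,0,-0.16,0,0.4],[0,0,-0.16,0,0.4],[0,0,-0.15,0,0.4],[0,0,0,0,0.4]]]'
python3 - <<'E'
from h import *
a=np.radians(-1.33); px,py=.6003+np.sin(a)*.077,.0295-np.cos(a)*.077; print(px,py)
go(px,py,.2235,-91.4)
E
```

```text
clock: 24.6
tool_pos: [0.4352, -0.2571, 0.2173]
orientation: [-179.9, -0.1, -74.2]
force: [-0.0, -0.2, -0.3]
opening: 0.0663
gripper_force: 0.0
clock: 24.93
tool_pos: [0.4349, -0.2572, 0.2172]
orientation: [-179.9, -0.1, -74.2]
force: [-1.0, 2.2, 5.8]
opening: 0.0618
gripper_force: 30.0
clock: 25.43
tool_pos: [0.4358, -0.2578, 0.3645]
orientation: [-179.5, -0.3, -74.2]
force: [1.7, -0.3, -2.4]
opening: 0.0617
gripper_force: 30.0
0.5985127688277282 -0.047479255677986776
spin 0.192 then [-1.071, -0.788, 0.705]
```

```bash
python3 -m creep '[[[0,0,0,0.064,0.4],[0,0,0,0.064,0.4],[0,0,0,0.064,0.4]]]'
python3 -m creep '[[[-0.134,-0.0985,0,0,0.4],[-0.134,-0.0985,0,0,0.4],[-0.134,-0.0985,0,0,0.4],[-0.134,-0.0985,0,0,0.4],[-0.134,-0.0985,0,0,0.4],[-0.134,-0.0985,0,0,0.4],[-0.134,-0.0985,0,0,0.4],[-0.134,-0.0985,0,0,0.4]]]'
python3 -m creep '[[[0,0,0,0,0.4],[0,0,0,0,0.4],[0,0,0,0,0.4]]]'
python3 - <<'E'
from h import *
go(.5985,-.0475,.2252,-91.4)
E
```

```text
clock: 25.68
tool_pos: [0.434, -0.2571, 0.3582]
orientation: [-180.0, 0.0, -91.8]
force: [0.6, -0.3, -2.5]
opening: 0.0618
gripper_force: 30.0
clock: 26.35
tool_pos: [0.5981, -0.0455, 0.3578]
orientation: [180.0, 0.0, -91.5]
force: [0.2, -0.7, -1.8]
opening: 0.0615
gripper_force: 30.0
clock: 26.6
tool_pos: [0.5971, -0.0469, 0.3574]
orientation: [179.9, -0.0, -91.5]
force: [-0.7, 0.4, -2.5]
opening: 0.0617
gripper_force: 30.0
spin -0.001 then [0.003, -0.007, 0.661]
```

```bash
python3 -m creep '[[[0.002,-0.004,0.095,0,0.4],[0.001,-0.003,0.095,0,0.4],[0,0,0.095,0,0.4],[0,0,0.095,0,0.4],[0,0,0.095,0,0.4],[0,0,0.075,0,0.4],[0,0,0.05,0,0.4],[0,0,0,0,0.4]]]'
python3 -m creep '[[[0,0,0.03,0,0.4],[0,0,0.02,0,0.4],[0,0,0.01,0,0.4],[0,0,0,0,0.4]]]'
python3 -m creep '[[[0,0,0.006,0,0.4],[0,0,0.004,0,0.4],[0,0,0,0,0.4]]]'
```

```text
clock: 27.27
tool_pos: [0.5976, -0.0486, 0.2361]
orientation: [179.8, -0.0, -91.6]
force: [-0.8, -0.2, -2.4]
opening: 0.0618
gripper_force: 30.0
clock: 27.6
tool_pos: [0.599, -0.0476, 0.2262]
orientation: [-180.0, 0.0, -91.5]
force: [-0.4, 0.3, -1.9]
opening: 0.0617
gripper_force: 30.0
clock: 27.85
tool_pos: [0.5992, -0.0474, 0.2252]
orientation: [-179.9, 0.0, -91.5]
force: [-2.4, -0.1, 3.9]
opening: 0.062
gripper_force: 30.0
```

```bash
python3 -m creep '[[[0,0,0,0,1],[0,0,0,0,1],[0,0,0,0,1],[0,0,0,0,1],[0,0,-0.1,0,1],[0,0,-0.15,0,1],[0,0,-0.15,0,1],[0,0,0,0,1]]]'
python3 -m creep '[[[0.091,0.003,0,0,1],[0.091,0.003,0,0,1],[0.091,0.003,0,0,1],[0.091,0.003,0,0,1],[0.091,0.003,0,0,1],[0,0,0,0,1],[0,0,0,0,1]]]'
python3 - <<'E'
from h import *
s=snap('wrist'); s2=snap('side','s2.png'); go(.5964,-.139,.236,-91.4)
for d in nets.landmark_of(s2,'jaw_grip')[:2]: print(d['uv'],d['confidence'],ray(s2,d['uv'],.074))
im=s2['frame'][170:260,215:325,::-1]; cv2.imwrite('pics/s2c.png',cv2.resize(im,None,fx=6,fy=6,interpolation=cv2.INTER_CUBIC))
E
```

```text
clock: 28.52
tool_pos: [0.601, -0.0475, 0.3102]
orientation: [-179.5, 0.0, -91.4]
force: [0.6, 0.0, 0.2]
opening: 0.0879
gripper_force: 0.0
clock: 29.1
tool_pos: [0.5935, -0.1392, 0.3038]
orientation: [180.0, -0.0, -91.6]
force: [-0.1, 0.9, -0.1]
opening: 0.0875
gripper_force: 0.0
spin -0.001 then [0.003, -0.014, 0.34]
[285.2, 220.7] 0.72 [ 0.59288532 -0.13421751  0.074     ]
```

View pics/s2c.png

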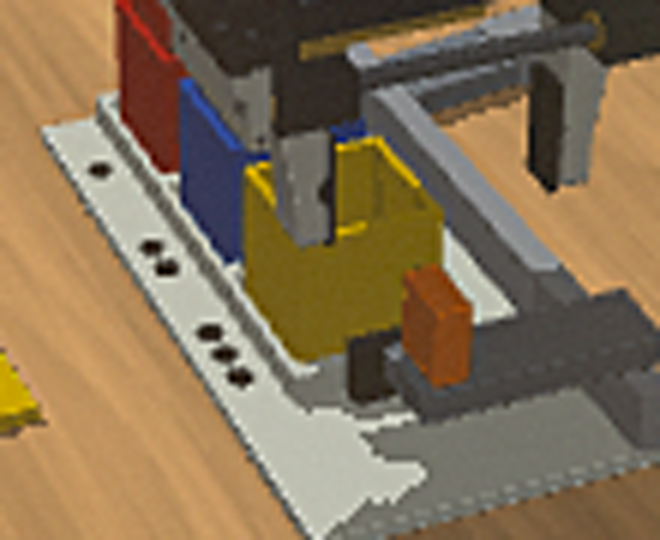

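The three cans stand seated in their pockets, red, blue and yellow, and the jaw is back. Grip the handle and push.

```bash
python3 -m creep '[[[0,-0.007,0.085,0,1],[0,-0.007,0.085,0,1],[0,0,0.085,0,1],[0,0,0.075,0,1],[0,0,0,0,0.05],[0,0,0,0,0.05],[0,0,0,0,0.05],[0,0,0,0,0.05]]]'
python3 -m creep '[[[0,0,0,0,0.05],[0,0,0,0,0.05],[0,0,0,0,0.05],[0,0,0,0,0.05],[0,0,0,0,0.05],[0,0,0,0,0.05],[0,0,0,0,0.05],[0,0,0,0,0.05]]]'
python3 -m creep '[[[-0.03,0,0,0,0.05],[-0.03,0,0,0,0.05],[-0.03,0,0,0,0.05],[-0.03,0,0,0,0.05],[-0.02,0,0,0,0.05],[0,0,0,0,0.05]]]'
```

```text
clock: 29.92
tool_pos: [0.597, -0.1383, 0.2394]
orientation: [-179.9, -0.0, -91.5]
force: [0.8, -0.6, -0.1]
opening: 0.0662
gripper_force: 0.0
clock: 30.58
tool_pos: [0.597, -0.1385, 0.2381]
orientation: [-179.9, -0.0, -91.5]
force: [2.1, -0.9, 0.1]
opening: 0.0157
gripper_force: 30.0
clock: 31.08
tool_pos: [0.5976, -0.1092, 0.2381]
orientation: [-179.9, 0.0, -91.4]
force: [5.6, 0.8, -3.3]
opening: 0.0155
gripper_force: 30.0
```

```bash
python3 -m creep '[[[-0.01,0,0,0,0.05],[-0.01,0,0,0,0.05],[0,0,0,0,0.05]]]'
python3 -m creep '[[[-0.005,0,0,0,0.05],[-0.005,0,0,0,0.05],[0,0,0,0,0.05]]]'
```

```text
clock: 31.33
tool_pos: [0.5977, -0.1061, 0.2382]
orientation: [-179.9, 0.0, -91.5]
force: [4.6, -0.1, -3.0]
opening: 0.0156
gripper_force: 30.0
clock: 31.58
tool_pos: [0.5977, -0.1044, 0.2382]
orientation: [-179.9, -0.0, -91.5]
force: [5.2, -1.4, -3.6]
opening: 0.0157
gripper_force: 30.0
```

```bash
python3 -m creep '[[[-0.005,0,0,0,0.05],[-0.005,0,0,0,0.05],[0,0,0,0,0.05]]]'
python3 -m creep '[[[-0.005,0,0,0,0.05],[-0.005,0,0,0,0.05],[0,0,0,0,0.05]]]'
```

```text
clock: 31.83
tool_pos: [0.5978, -0.1029, 0.2381]
orientation: [-180.0, -0.0, -91.5]
force: [6.7, -5.5, -5.6]
opening: 0.0159
gripper_force: 30.0
clock: 32.08
tool_pos: [0.5979, -0.1024, 0.2382]
orientation: [-180.0, -0.2, -91.5]
force: [8.5, -16.7, -6.8]
opening: 0.0158
gripper_force: 30.0
```

```bash
python3 -m creep '[[[-0.004,0,0,0,0.05],[0,0,0,0,0.05],[0,0,0,0,0.05]]]'
python3 -m creep '[[[0,0,0,0,0.6],[0,0,0,0,0.6],[0,0,0,0,0.6],[0,0,0,0,0.6],[0,0,-0.1,0,0.7],[0,0,-0.15,0,1],[0,0,-0.18,0,1],[0,0,-0.18,0,1]]]'
python3 - <<'E'
from h import *
go(.5,.2,.5,-90)
E
```

```text
clock: 32.33
tool_pos: [0.5979, -0.1022, 0.2382]
orientation: [-180.0, -0.2, -91.5]
force: [8.4, -19.6, -7.1]
opening: 0.0158
gripper_force: 30.0
clock: 33.0
tool_pos: [0.5968, -0.0993, 0.361]
orientation: [179.9, -0.0, -91.5]
force: [1.1, -0.1, 0.1]
opening: 0.0636
gripper_force: 0.0
spin -0.016 then [-1.497, 0.484, -0.695]
```

```bash
python3 -m creep '[[[-0.125,0,-0.087,-0.002,1],[-0.125,0,-0.087,-0.002,1],[-0.125,0,-0.087,-0.002,1],[-0.125,0,-0.087,-0.002,1],[-0.125,0,-0.087,-0.002,1],[-0.125,0,-0.087,-0.002,1],[-0.125,0,-0.087,-0.002,1],[-0.125,0,-0.087,-0.002,1]]]'
python3 -m creep '[[[0,0,0,0,1],[0,0,0,0,1]]]'
python3 - <<'E'
from h import *
for k in range(2):
    s=snap('wrist','w10.png')
    for c,k in (('red',1),('blue',2),('yellow',3)): print(c,fit(s,c,(.6,.029+(2-k)*.077),CAN,.008,40))
print('lid3',fit(s,'yellow',(.4286,-.0133),LID,0))
s=snap('side'); 
for d in nets.landmark_of(s,'jaw_grip')[:1]: print(ray(s,d['uv'],.074))
E
```

```text
clock: 33.67
tool_pos: [0.5997, 0.1017, 0.5003]
orientation: [180.0, 0.0, -90.0]
force: [0.8, -0.3, 0.2]
opening: 0.0876
gripper_force: 0.0
clock: 33.83
tool_pos: [0.6, 0.1018, 0.5001]
orientation: [-179.9, 0.1, -89.9]
force: [-0.1, 0.4, -0.6]
opening: 0.0877
gripper_force: 0.0
red ([0.6022, 0.1055], np.float64(-1.1), 'err', np.float64(0.028), 'px', 2788)
blue ([0.6007, 0.0279], np.float64(-1.1), 'err', np.float64(0.013), 'px', 2728)
yellow ([0.5987, -0.0448], np.float64(-1.0), 'err', np.float64(0.025), 'px', 3043)
red ([0.6023, 0.1053], np.float64(-1.3), 'err', np.float64(0.025), 'px', 2798)
blue ([0.6006, 0.0279], np.float64(-1.2), 'err', np.float64(0.016), 'px', 2724)
yellow ([0.5988, -0.0448], np.float64(-1.1), 'err', np.float64(0.024), 'px', 3090)
lid3 ([0.4275, -0.0135], np.float64(1.7), 'err', np.float64(0.045), 'px', 2355)
[ 0.60409319 -0.10219524  0.074     ]
```

View pics/w10.png

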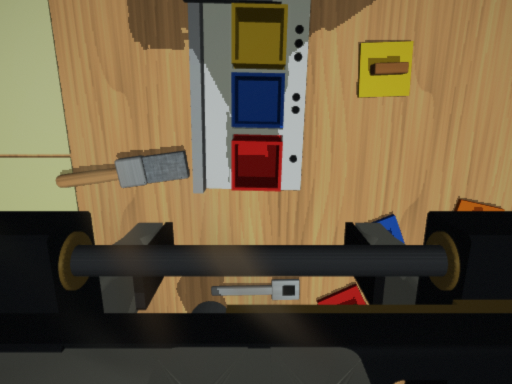

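The cans are in their pockets and the jaw is shut: red (257,163), blue (257,100), yellow (258,35). The yellow lid is at (385,68). I'll take a second view at yaw 0 to cancel the camera bias.

```bash
python3 -m creep '[[[0.12,0.117,0,0,1],[0.12,0.117,0,0,1],[0.12,0.117,0,0,1],[0,0,0,-0.077,1],[0,0,0,-0.077,1],[0,0,0,-0.077,1],[0,0,0,-0.077,1],[0,0,0,-0.077,1]]]'
python3 -m creep '[[[0,0,0,-0.077,1],[0,0,0,-0.077,1],[0,0,0,-0.077,1],[0,0,0,-0.077,1],[0,0,0,-0.077,1],[0,0,0,-0.077,1],[0,0,0,-0.077,1],[0,0,0,-0.077,1]]]'
python3 -m creep '[[[0,0,0,0,1],[0,0,0,0,1]]]'
python3 - <<'E'
from h import *
s=snap('wrist','w11.png')
for c,k in (('red',1),('blue',2),('yellow',3)): print(c,fit(s,c,(.6,.029+(2-k)*.077),CAN,.008,40))
print(fit(s,'yellow',(.428,-.0135),LID,0))
print(telemetry.get_obs()['joint_pos'].round(0)); go(.428,-.0134,.3,1.7)
E
```

```text
clock: 34.7
tool_pos: [0.5298, 0.0272, 0.4987]
orientation: [179.9, 0.0, -55.1]
force: [0.2, 0.4, 0.3]
opening: 0.0875
gripper_force: 0.0
clock: 35.37
tool_pos: [0.5299, 0.0274, 0.4986]
orientation: [180.0, 0.1, 0.3]
force: [0.0, 0.0, -0.6]
opening: 0.0879
gripper_force: 0.0
clock: 35.53
tool_pos: [0.53, 0.0276, 0.4988]
orientation: [180.0, 0.0, -0.2]
force: [1.1, -0.2, -0.4]
opening: 0.0877
gripper_force: 0.0
red ([0.6021, 0.1057], np.float64(-1.3), 'err', np.float64(0.024), 'px', 3250)
blue ([0.6004, 0.0274], np.float64(-1.5), 'err', np.float64(0.028), 'px', 2863)
yellow ([0.5986, -0.0455], np.float64(-0.3), 'err', np.float64(0.023), 'px', 2968)
([0.4267, -0.013], np.float64(1.9), 'err', np.float64(0.056), 'px', 1672)
[ 24.   4.  -8.  -0. -78.  66.]
spin -0.022 then [-0.516, 0.19, 0.994]
```

```bash
python3 -m creep '[[[0,0,0,-0.022,1],[-0.074,0.027,0.14,0,1],[-0.074,0.027,0.14,0,1],[-0.074,0.027,0.14,0,1],[-0.074,0.027,0.14,0,1],[-0.074,0.027,0.14,0,1],[-0.074,0.027,0.14,0,1],[-0.072,0.028,0.14,0,1]]]'
python3 -m creep '[[[0,0,0,0,1],[0,0,0,0,1]]]'
python3 - <<'E'
from h import *
s=snap('wrist','w12.png'); go(.428,-.0134,.189,1.7)
E
```

```text
clock: 36.25
tool_pos: [0.4273, -0.014, 0.3022]
orientation: [-180.0, -0.0, 1.8]
force: [0.5, 0.4, -1.2]
opening: 0.0878
gripper_force: 0.0
clock: 36.42
tool_pos: [0.4273, -0.014, 0.3022]
orientation: [179.9, 0.2, 1.8]
force: [0.8, -0.1, 0.6]
opening: 0.0878
gripper_force: 0.0
spin 0.002 then [-0.003, -0.0, 0.572]
```

View pics/w12.png

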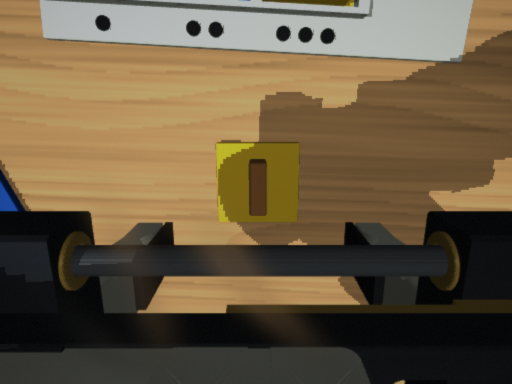

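```bash
python3 - <<'E'
from h import *
s=snap('wrist'); m=cmask(s,'yellow'); print(m[120:230,200:320].sum()); print(fit(s,'yellow',(.428,-.0135),LID,0))
for d in nets.landmark_of(s,'lid3')[:1]: print(ray(s,d['uv'],0))
E
python3 -m creep '[[[-0.001,0,0.1,0,1],[0,0,0.1,0,1],[0,0,0.1,0,1],[0,0,0.1,0,1],[0,0,0.08,0,1],[0,0,0.06,0,1],[0,0,0,0,0.3],[0,0,0,0,0.05]]]'
```

```text
4826
([0.4268, -0.0135], np.float64(1.8), 'err', np.float64(0.042), 'px', 4792)
[ 0.42790865 -0.01173286  0.        ]
clock: 37.23
tool_pos: [0.429, -0.013, 0.1956]
orientation: [180.0, 0.0, 2.0]
force: [0.5, 0.0, 0.5]
opening: 0.0789
gripper_force: 0.0
```

```bash
python3 -m creep '[[[-0.009,0,0.02,0,0.05],[0,0,0.012,0,0.05],[0,0,0,0,0.05],[0,0,0,0,0.05],[0,0,0,0,0.05],[0,0,0,0,0.05],[0,0,0,0,0.05],[0,0,0,0,0.05]]]'
python3 -m creep '[[[0,0,0,0,0.05],[0,0,0,0,0.05],[0,0,0,0,0.05],[0,0,0,0,0.05],[0,0,0,0,0.05],[0,0,0,0,0.05]]]'
python3 -m creep '[[[0,0,-0.05,0,0.05],[0,0,-0.1,0,0.05],[0,0,-0.15,0,0.05],[0,0,-0.18,0,0.05],[0,0,-0.18,0,0.05],[0,0,-0.1,0,0.05],[0,0,0,0,0.05]]]'
python3 - <<'E'
from h import *
go(.5987,-.0452,.267,-91.1)
E
```

```text
clock: 37.9
tool_pos: [0.4264, -0.0134, 0.189]
orientation: [-180.0, -0.0, 2.0]
force: [0.4, -0.8, 0.4]
opening: 0.0265
gripper_force: 0.0
clock: 38.4
tool_pos: [0.4264, -0.0134, 0.1889]
orientation: [180.0, -0.0, 2.0]
force: [0.0, -0.1, 0.7]
opening: 0.0136
gripper_force: 30.0
clock: 38.98
tool_pos: [0.4275, -0.0131, 0.3454]
orientation: [-179.9, -0.5, 2.1]
force: [1.2, 0.3, -0.6]
opening: 0.0143
gripper_force: 30.0
spin 1.035 then [0.144, -0.859, 0.392]
```

```bash
python3 -m creep '[[[0,0,0,0.074,0.05],[0,0,0,0.074,0.05],[0,0,0,0.074,0.05],[0,0,0,0.074,0.05],[0,0,0,0.074,0.05],[0,0,0,0.074,0.05],[0,0,0,0.074,0.05],[0,0,0,0.074,0.05]]]'
python3 -m creep '[[[0,0,0,0.074,0.05],[0,0,0,0.074,0.05],[0,0,0,0.074,0.05],[0,0,0,0.074,0.05],[0,0,0,0.074,0.05],[0,0,0,0.074,0.05]]]'
python3 -m creep '[[[0.024,-0.143,0,0,0.05],[0.024,-0.143,0,0,0.05],[0.024,-0.143,0,0,0.05],[0.024,-0.143,0,0,0.05],[0.024,-0.143,0,0,0.05],[0.024,-0.143,0,0,0.05],[0,0,0,0,0.05],[0,0,0,0,0.05]]]'
python3 - <<'E'
from h import *
go(.5987,-.0452,.267,-91.3); print(telemetry.get_obs()['opening']); s=snap('wrist','w13.png')
E
```

```text
clock: 39.65
tool_pos: [0.426, -0.0135, 0.3399]
orientation: [179.9, 0.0, -51.6]
force: [0.0, -0.1, -0.4]
opening: 0.0137
gripper_force: 30.0
clock: 40.15
tool_pos: [0.426, -0.0135, 0.3399]
orientation: [179.9, -0.0, -91.6]
force: [0.1, -0.2, 0.2]
opening: 0.0137
gripper_force: 30.0
clock: 40.82
tool_pos: [0.5981, -0.0462, 0.3386]
orientation: [179.8, -0.0, -91.3]
force: [-0.7, -0.1, -0.1]
opening: 0.0133
gripper_force: 30.0
spin 0.0 then [-0.005, -0.003, 0.358]
0.013344636521389397
```

View pics/w13.png

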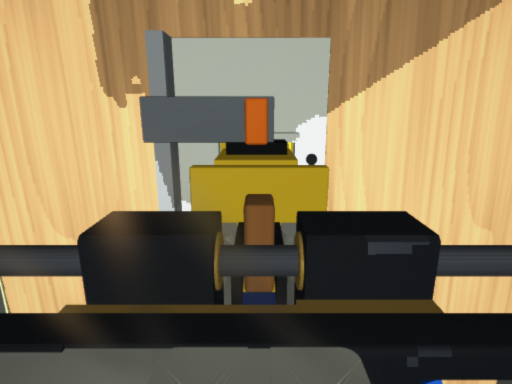

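```bash
python3 -m creep '[[[-0.003,-0.002,0.08,0,0.05],[-0.002,-0.002,0.08,0,0.05],[0,0,0.08,0,0.05],[0,0,0.06,0,0.05],[0,0,0.02,0,0.05],[0,0,0,0,0.05],[0,0,0,0,0.05]]]'
python3 - <<'E'
from h import *
go(.599,-.0452,.267,-91.3)
E
```

```text
clock: 41.45
tool_pos: [0.5979, -0.0447, 0.2774]
orientation: [-180.0, -0.0, -91.2]
force: [0.6, 0.1, -0.5]
opening: 0.0138
gripper_force: 30.0
spin 0.001 then [0.002, -0.006, 0.052]
```

```bash
python3 -m creep '[[[0.002,-0.006,0.025,0,0.05],[0,0,0.015,0,0.05],[0,0,0.006,0,0.05],[0,0,0,0,0.05]]]'
python3 -m creep '[[[0,0,0.006,0,0.05],[0,0,0,0,0.05]]]'
```

```text
clock: 41.78
tool_pos: [0.5992, -0.0453, 0.2675]
orientation: [180.0, 0.0, -91.2]
force: [-1.0, -0.0, -0.3]
opening: 0.0137
gripper_force: 30.0
clock: 41.95
tool_pos: [0.5994, -0.0453, 0.2669]
orientation: [-180.0, -0.0, -91.2]
force: [-0.5, -0.8, 2.5]
opening: 0.0138
gripper_force: 30.0
```

```bash
python3 -m creep '[[[0,0,0,0,0.5],[0,0,0,0,0.5],[0,0,0,0,0.5],[0,0,0,0,0.5],[0,0,-0.1,0,1],[0,0,-0.15,0,1],[0,0,-0.15,0,1],[0,0,-0.15,0,1]]]'
python3 -m creep '[[[-0.105,0,-0.09,0,1],[-0.105,0,-0.09,0,1],[-0.105,0,-0.09,0,1],[-0.105,0,-0.09,0,1],[-0.105,0,-0.09,0,1],[-0.105,0,-0.09,0,1],[-0.105,0,-0.09,0,1],[0,0,0,0,1]]]'
python3 - <<'E'
from h import *
s=snap('wrist','w14.png'); print(fit(s,'yellow',(.599,-.045),LID,.078,40))
for c,k in (('red',1),('blue',2)): print(c,fit(s,c,(.6,.029+(2-k)*.077),CAN,.008,40))
go(.45,.34,.48,-91.3)
E
```

```text
clock: 42.62
tool_pos: [0.5991, -0.0453, 0.3775]
orientation: [180.0, -0.0, -91.2]
force: [1.1, -0.7, -0.3]
opening: 0.0612
gripper_force: 0.0
clock: 43.28
tool_pos: [0.6029, 0.1044, 0.5063]
orientation: [-179.7, 0.1, -91.1]
force: [0.5, 0.3, 0.8]
opening: 0.0875
gripper_force: 0.0
([0.5988, -0.0426], np.float64(-1.3), 'err', np.float64(0.029), 'px', 3097)
red ([0.6022, 0.1053], np.float64(-1.1), 'err', np.float64(0.024), 'px', 2704)
blue ([0.6005, 0.0286], np.float64(-1.1), 'err', np.float64(0.026), 'px', 2626)
spin 0.002 then [-1.166, 0.79, 0.121]
```

```bash
cat >> h.py <<'E'
def fitlid(s,c,can,yaw,rad=40):
    m=cmask(s,c); n,lab,st,ce=cv2.connectedComponentsWithStats(m); u=proj(s,[*can,.08])
    ok=[i for i in range(1,n) if st[i,4]>15 and np.linalg.norm(ce[i]-u)<rad]
    ys,xs=np.nonzero(np.isin(lab,ok)); obs=hullim(np.c_[xs,ys])
    def cor(p,a,z0,z1):
        r=np.array([[np.cos(p[2]),-np.sin(p[2])],[np.sin(p[2]),np.cos(p[2])]])
        return [proj(s,[*(r@[i*a,j*a]+p[:2]),z]) for i in(-1,1) for j in(-1,1) for z in(z0,z1)]
    cc=cor([*can,np.radians(yaw)],.031,.008,.078)
    def f(q):
        return np.count_nonzero((hullim(cor(q*[.01,.01,.1],.035,.078,.086))|hullim(cc))!=obs)
    x0=np.array([can[0]*100,can[1]*100,np.radians(yaw)*10]); b=minimize(f,x0,method='Nelder-Mead',options=dict(initial_simplex=x0+np.array([[0,0,0],[.5,0,0],[0,.5,0],[0,0,.5]]),xatol=.003,fatol=2))
    x=b.x*[.01,.01,.1]; return 'lid-can mm',((x[:2]-can)*1000).round(1).tolist(),'yaw',round(np.degrees(x[2]),1),'err',round(b.fun/obs.sum(),3)
E
python3 -m creep '[[[0.125,0,0,0,1],[0.125,0,0,0,1],[0.125,0,0,0,1],[0,0,0,0,1],[0,0,0,0,1]]]'
python3 - <<'E'
from h import *
s=snap('wrist','w15.png'); print(fitlid(s,'yellow',(.599,-.045),-1.2)); print(fit(s,'yellow',(.599,-.045),LID,.078,40)); 
im=s['frame'][0:200,180:330,::-1]; cv2.imwrite('pics/w15c.png',cv2.resize(im,None,fx=3,fy=3,interpolation=2))
E
```

```text
clock: 43.75
tool_pos: [0.6005, 0.0249, 0.5017]
orientation: [179.9, -0.0, -91.4]
force: [0.3, -0.3, -0.0]
opening: 0.0877
gripper_force: 0.0
('lid-can mm', [-0.2, -2.8], 'yaw', np.float64(-1.0), 'err', np.float64(0.025))
([0.599, -0.0475], np.float64(-1.4), 'err', np.float64(0.021), 'px', 3025)
```

View pics/w15c.png

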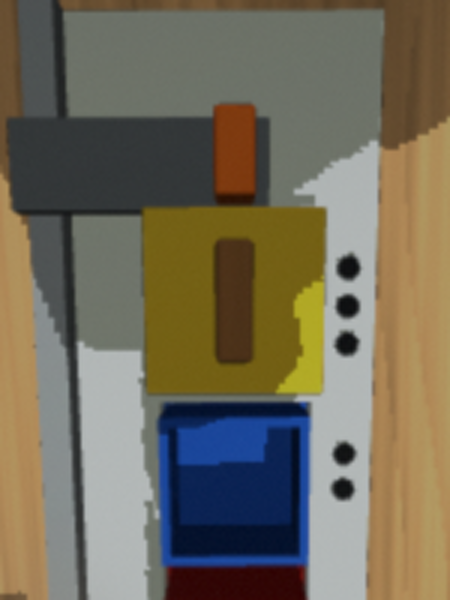

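```bash
python3 -m creep '[[[-0.128,0,0,0,1],[-0.128,0,0,0,1],[-0.128,0,0,0.016,1],[0,0,0,0,1],[0,0,0,0,1],[0,0,0,0,1]]]'
python3 - <<'E'
from h import *
for i in range(2):
  s=snap('wrist','w16.png'); print(fitlid(s,'yellow',(.5988,-.0448),-1.2),fit(s,'yellow',(.599,-.045),LID,.078,40))
  for c,k in (('red',1),('blue',2)): print(c,fit(s,c,(.6,.029+(2-k)*.077),CAN,.008,40))
a=s['frame'][0:110,200:340,::-1]; cv2.imwrite('pics/w16c.png',cv2.resize(a,None,fx=5,fy=5,interpolation=2))
E
```

```text
clock: 44.3
tool_pos: [0.6024, 0.104, 0.502]
orientation: [180.0, -0.0, -92.6]
force: [-0.1, -0.1, 0.5]
opening: 0.0876
gripper_force: 0.0
('lid-can mm', [0.1, -2.2], 'yaw', np.float64(-1.4), 'err', np.float64(0.034)) ([0.599, -0.0429], np.float64(-1.4), 'err', np.float64(0.026), 'px', 3189)
red ([0.6023, 0.1063], np.float64(-1.2), 'err', np.float64(0.032), 'px', 2764)
blue ([0.6005, 0.0282], np.float64(-1.6), 'err', np.float64(0.02), 'px', 2717)
('lid-can mm', [0.0, -3.1], 'yaw', np.float64(-1.5), 'err', np.float64(0.032)) ([0.599, -0.0425], np.float64(-1.5), 'err', np.float64(0.027), 'px', 3190)
red ([0.6022, 0.1059], np.float64(-1.5), 'err', np.float64(0.027), 'px', 2767)
blue ([0.6009, 0.028], np.float64(-1.6), 'err', np.float64(0.022), 'px', 2699)
```

View pics/w16c.png

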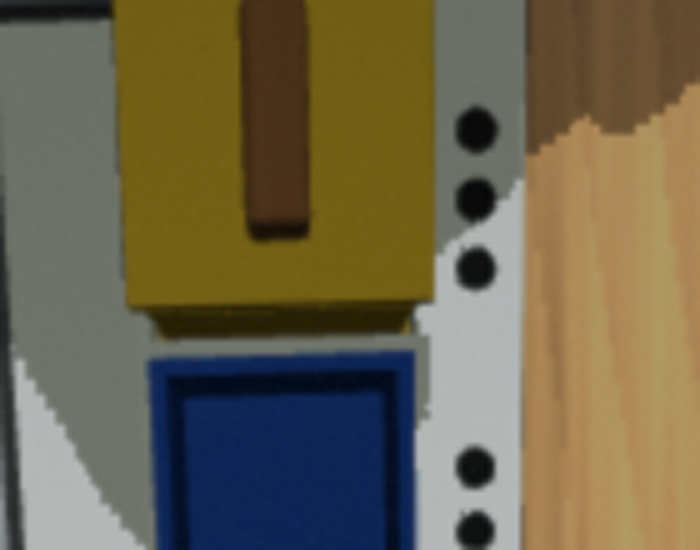

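Run:
```python
from h import *
s=snap('wrist'); g=s['frame'].astype(float)
for lo,hi in ((240,255),(255,270),(270,278)):
    p=g[52:76,lo:hi].mean(1); 
    if lo==255: print(np.c_[np.arange(52,76),p.round(0)].astype(int).tolist())
for r in (60,60.5,61,61.5,62): print(r,ray(s,(258,r),.078)[1],ray(s,(258,r),.086)[1])
for r in (66.5,67,67.5,68): print(r,ray(s,(258,r),.022)[1],ray(s,(258,r),.008)[1])
```

```text
[[52, 116, 96, 20], [53, 116, 97, 21], [54, 116, 96, 20], [55, 116, 97, 20], [56, 116, 97, 20], [57, 116, 96, 20], [58, 116, 97, 20], [59, 113, 93, 20], [60, 92, 76, 15], [61, 51, 42, 7], [62, 49, 40, 7], [63, 41, 33, 5], [64, 39, 32, 5], [65, 40, 33, 6], [66, 46, 40, 17], [67, 74, 73, 54], [68, 109, 113, 102], [69, 111, 117, 107], [70, 96, 104, 103], [71, 35, 52, 90], [72, 14, 38, 86], [73, 13, 36, 83], [74, 8, 26, 62], [75, 4, 13, 33]]
60 -0.014825236109349181 -0.01382039752171331
60.5 -0.014285284162726286 -0.013291107492502924
61 -0.013744948474827996 -0.012761441299391031
61.5 -0.013204228636424245 -0.012231398541228261
62 -0.012663124237702869 -0.011700978816294616
66.5 -0.013835293673980203 -0.015350164210864721
67 -0.013214993605536171 -0.014711032292901854
67.5 -0.012594250646849575 -0.014071444038877494
68 -0.011973064323419803 -0.013431398959885543
```

The yellow lid's +y overhang is only about 1 mm: its edge is at row 60–62 and the can face shows just below at row 67. So it lies about 2.7 mm too far in -y. I'll regrip it and shift it.

```bash
python3 -m creep '[[[0,0,0,-0.015,1],[0.11,0,0.12,0,1],[0.11,0,0.12,0,1],[0.11,0,0.12,0,1],[0.11,0,0.12,0,1],[0.11,0,0.12,0,1],[0.11,0,0.12,0,1],[0.08,0,0.12,0,1]]]'
python3 -m creep '[[[0,0,0,0,1],[0,0,0,0,1]]]'
python3 - <<'E'
from h import *
go(.5992,-.0453,.2675,-91.3)
E
```

```text
clock: 45.12
tool_pos: [0.5987, -0.0466, 0.3337]
orientation: [-180.0, 0.0, -91.3]
force: [0.8, 0.2, -0.7]
opening: 0.0874
gripper_force: 0.0
clock: 45.28
tool_pos: [0.5987, -0.0458, 0.3334]
orientation: [179.9, -0.0, -91.4]
force: [-0.2, -0.1, 1.5]
opening: 0.0872
gripper_force: 0.0
spin -0.001 then [-0.002, -0.002, 0.329]
```

```bash
python3 -m creep '[[[-0.002,-0.002,0.08,0,0.5],[0,0,0.08,0,0.4],[0,0,0.08,0,0.4],[0,0,0.06,0,0.4],[0,0,0.025,0,0.4],[0,0,0,0,0.4],[0,0,0,0,0.4]]]'
python3 -m creep '[[[0,0,0,0,0.05],[0,0,0,0,0.05],[0,0,0,0,0.05],[0,0,0,0,0.05],[0,0,0,0,0.05],[0,0,0,0,0.05]]]'
```

```text
clock: 45.87
tool_pos: [0.6001, -0.0436, 0.2707]
orientation: [-179.9, 0.0, -91.2]
force: [-0.2, 0.2, -0.3]
opening: 0.0465
gripper_force: 0.0
clock: 46.37
tool_pos: [0.5996, -0.0441, 0.2698]
orientation: [-180.0, 0.0, -91.3]
force: [-1.5, 1.1, 3.4]
opening: 0.0136
gripper_force: 30.0
```

```bash
python3 -m creep '[[[0,0,-0.02,0,0.05],[0,0,0,0,0.05],[-0.007,0,0,0,0.05],[-0.0065,0,0,0,0.05],[0,0,0,0,0.05],[0,0,0,0,0.05]]]'
python3 -m creep '[[[0,0,0.012,0,0.05],[0,0,0.008,0,0.05],[0,0,0,0,0.05]]]'
```

```text
clock: 46.87
tool_pos: [0.5995, -0.0413, 0.2733]
orientation: [180.0, -0.0, -91.3]
force: [0.2, 0.9, -0.6]
opening: 0.0134
gripper_force: 30.0
clock: 47.12
tool_pos: [0.5997, -0.0414, 0.2698]
orientation: [-180.0, -0.0, -91.3]
force: [-1.2, 0.6, 4.4]
opening: 0.0139
gripper_force: 30.0
```

```bash
python3 -m creep '[[[0,0,0,0,0.5],[0,0,0,0,0.5],[0,0,0,0,0.5],[0,0,0,0,0.5],[0,0,-0.1,0,1],[0,0,-0.15,0,1],[0,0,-0.15,0,1],[0,0,-0.15,0,1]]]'
python3 -m creep '[[[-0.08,0,-0.087,0,1],[-0.08,0,-0.087,0,1],[-0.08,0,-0.087,0,1],[-0.08,0,-0.087,0,1],[-0.08,0,-0.087,0,1],[-0.08,0,-0.087,0,1],[-0.08,0,-0.087,0,1],[0,0,0,0,1]]]'
python3 -m creep '[[[0,0,0,0,1],[0,0,0,0,1]]]'
python3 - <<'E'
from h import *
s=snap('wrist','w17.png'); print(fitlid(s,'yellow',(.599,-.0445),-1.2)); print(fit(s,'blue',(.6,.028),CAN,.008,40))
u=proj(s,[.599,-.01,.08]); print(u); g=s['frame'].astype(float); r=int(u[1])
for q in range(r-8,r+12): print(q,g[q,int(u[0])-8:int(u[0])+8].mean(0).astype(int).tolist(),[round(ray(s,(u[0],q),z)[1],4) for z in(.086,.078,.022)])
go(.45,.34,.48,-91.3)
E
```

```text
clock: 47.78
tool_pos: [0.5994, -0.0414, 0.3804]
orientation: [179.9, -0.0, -91.3]
force: [1.2, 1.0, 0.7]
opening: 0.0616
gripper_force: 0.0
clock: 48.45
tool_pos: [0.6027, 0.0726, 0.505]
orientation: [-179.7, 0.1, -91.2]
force: [0.8, -0.5, 0.8]
opening: 0.0879
gripper_force: 0.0
clock: 48.62
tool_pos: [0.6019, 0.0705, 0.5005]
orientation: [179.9, -0.0, -91.3]
force: [0.2, -0.2, -0.6]
opening: 0.0878
gripper_force: 0.0
('lid-can mm', [0.2, -0.7], 'yaw', np.float64(-1.3), 'err', np.float64(0.016))
([0.6009, 0.0281], np.float64(-1.2), 'err', np.float64(0.021), 'px', 2678)
[258.67792688  93.73619411]
85 [114, 94, 19] [np.float64(-0.0194), np.float64(-0.0199), np.float64(-0.0231)]
86 [114, 94, 19] [np.float64(-0.0183), np.float64(-0.0188), np.float64(-0.0218)]
87 [114, 95, 19] [np.float64(-0.0172), np.float64(-0.0176), np.float64(-0.0206)]
88 [114, 95, 19] [np.float64(-0.0161), np.float64(-0.0165), np.float64(-0.0193)]
89 [114, 95, 19] [np.float64(-0.015), np.float64(-0.0154), np.float64(-0.018)]
90 [114, 95, 19] [np.float64(-0.0139), np.float64(-0.0143), np.float64(-0.0167)]
91 [114, 94
[... 458 characters left out ...]
np.float64(-0.009)]
97 [111, 116, 105] [np.float64(-0.0062), np.float64(-0.0064), np.float64(-0.0077)]
98 [106, 112, 102] [np.float64(-0.0051), np.float64(-0.0052), np.float64(-0.0064)]
99 [84, 91, 89] [np.float64(-0.004), np.float64(-0.0041), np.float64(-0.0051)]
100 [37, 56, 88] [np.float64(-0.0028), np.float64(-0.003), np.float64(-0.0038)]
101 [14, 38, 85] [np.float64(-0.0017), np.float64(-0.0018), np.float64(-0.0025)]
102 [11, 35, 82] [np.float64(-0.0006), np.float64(-0.0007), np.float64(-0.0012)]
103 [11, 34, 79] [np.float64(0.0005), np.float64(0.0005), np.float64(0.0001)]
104 [15, 44, 101] [np.float64(0.0016), np.float64(0.0016), np.float64(0.0014)]
spin -0.0 then [-1.331, 0.79, 0.101]
```

```bash
python3 -m creep '[[[-0.166,0.099,0.012,0,1],[-0.166,0.099,0.012,0,1],[-0.166,0.099,0.012,0,1],[-0.166,0.099,0.012,0,1],[-0.166,0.099,0.012,0,1],[-0.166,0.099,0.012,0,1],[-0.166,0.099,0.012,0,1],[-0.166,0.099,0.012,0,1]]]'
python3 -m creep '[[[0,0,0,0,1],[0,0,0,0,1]]]'
python3 - <<'E'
from h import *
s=snap('wrist','w18.png')
for d in nets.landmark_of(s,'lid1')[:4]: print(d['uv'],d['confidence'],ray(s,d['uv'],0))
for c,g in (('red',(.45,.34)),('blue',(.42,.23))):
    ds=nets.landmark_of(s,'lid1'); ds=[ray(s,d['uv'],0)[:2] for d in ds]; g=min(ds,key=lambda p:np.linalg.norm(p-g))
    print(c,fit(s,c,g,LID,0,35))
E
```

```text
clock: 49.33
tool_pos: [0.4488, 0.3403, 0.4812]
orientation: [180.0, -0.1, -91.4]
force: [0.9, 1.0, 0.7]
opening: 0.0879
gripper_force: 0.0
clock: 49.5
tool_pos: [0.449, 0.3408, 0.4808]
orientation: [179.9, -0.1, -91.2]
force: [0.6, -0.6, -0.1]
opening: 0.0873
gripper_force: 0.0
[253.3, 169.8] 0.78 [0.45583116 0.36140008 0.        ]
[284.1, 80.3] 0.66 [0.41171099 0.2410138  0.        ]
[394.7, 55.9] 0.63 [0.26660624 0.21362613 0.        ]
red ([0.4581, 0.3589], np.float64(26.9), 'err', np.float64(0.025), 'px', 2065)
blue ([0.412, 0.2393], np.float64(23.5), 'err', np.float64(0.029), 'px', 2506)
```

View pics/w18.png

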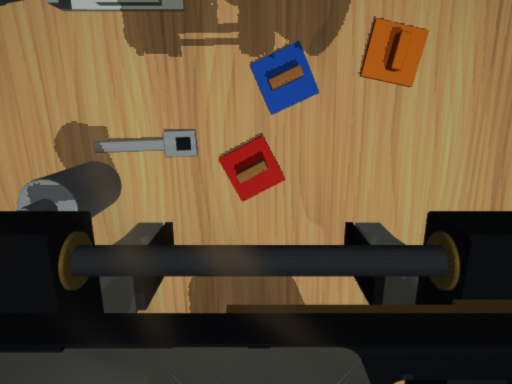

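The blue lid is at (284,77), with its ridge at about 23°. The red lid is at (252,168), at about 27°. The orange look-alike at (394,52) stays. I've now viewed 16 pictures, two over the 14 allowed, so I'll view no more and rely on fits. Next is the blue lid.

```bash
python3 -m creep '[[[0,0,0,-0.0709,1],[0,0,0,-0.0709,1],[0,0,0,-0.0709,1],[0,0,0,-0.0709,1],[0,0,0,-0.0709,1],[0,0,0,-0.0709,1],[0,0,0,-0.0709,1],[0,0,0,-0.0709,1]]]' | tail -4 | head -1
python3 -m creep '[[[0,0,0,-0.0709,1],[0,0,0,-0.0709,1],[0,0,0,-0.0709,1],[0,0,0,-0.0709,1],[0,0,0,-0.0709,1],[0,0,0,-0.0709,1],[0,0,0,-0.0709,1],[0,0,0,-0.0709,1]]]' | tail -1
python3 -m creep '[[[0,0,0,-0.0709,1],[0,0,0,-0.0709,1],[0,0,0,0,1]]]'
python3 - <<'E'
from h import *
go(.412,.2388,.3,23.5); print(telemetry.get_obs()['joint_pos'].round(0))
E
```

```text
orientation: [-180.0, -0.0, -40.1]
gripper_force: 0.0
clock: 51.28
tool_pos: [0.4506, 0.3385, 0.4821]
orientation: [-180.0, -0.0, 23.7]
force: [-0.2, 0.6, -0.1]
opening: 0.0878
gripper_force: 0.0
spin 0.002 then [-0.376, 0.38, 0.911]
[ 57.   8.  -6.   0. -76.  57.]
```

```bash
python3 -m creep '[[[-0.0537,0.0543,0.13,0,1],[-0.0537,0.0543,0.13,0,1],[-0.0537,0.0543,0.13,0,1],[-0.0537,0.0543,0.13,0,1],[-0.0537,0.0543,0.13,0,1],[-0.0537,0.0543,0.13,0,1],[-0.0537,0.0543,0.13,0,1],[0,0,0,0,1]]]'
python3 -m creep '[[[0,0,0,0,1],[0,0,0,0,1]]]'
python3 - <<'E'
from h import *
s=snap('wrist','w19.png'); print(fit(s,'blue',(.412,.239),LID,0)); print([ (ray(s,d['uv'],0),d['confidence']) for d in nets.landmark_of(s,'lid2')[:2]]); go(.412,.2388,.189,23.5)
E
```

```text
clock: 51.95
tool_pos: [0.4092, 0.2356, 0.2956]
orientation: [179.8, 0.5, 23.1]
force: [-0.1, -1.0, -1.0]
opening: 0.0877
gripper_force: 0.0
clock: 52.12
tool_pos: [0.4122, 0.2401, 0.3009]
orientation: [-180.0, -0.1, 23.4]
force: [-0.4, 0.3, 1.0]
opening: 0.0876
gripper_force: 0.0
([0.4107, 0.2386], np.float64(23.3), 'err', np.float64(0.038), 'px', 5427)
[(array([0.459667  , 0.35731306, 0.        ]), 0.86), (array([0.26563869, 0.20780502, 0.        ]), 0.77)]
spin -0.0 then [-0.004, 0.008, 0.561]
```

```bash
python3 -m creep '[[[-0.004,0.004,0.1,0,1],[0,0.004,0.1,0,1],[0,0,0.1,0,1],[0,0,0.1,0,1],[0,0,0.08,0,1],[0,0,0.05,0,1],[0,0,0,0,0.5],[0,0,0,0,0.4]]]'
python3 - <<'E'
from h import *
go(.412,.2388,.189,23.5)
E
```

```text
clock: 52.88
tool_pos: [0.4116, 0.2388, 0.1944]
orientation: [180.0, -0.0, 23.5]
force: [-0.2, -1.0, -0.4]
opening: 0.0792
gripper_force: 0.0
spin 0.0 then [0.002, 0.001, 0.027]
```

```bash
python3 -m creep '[[[0.002,0,0.02,0,0.05],[0,0,0.007,0,0.05],[0,0,0,0,0.05],[0,0,0,0,0.05],[0,0,0,0,0.05],[0,0,0,0,0.05],[0,0,0,0,0.05],[0,0,0,0,0.05]]]' | sed -n 2p
python3 -m creep '[[[0,0,0,0,0.05],[0,0,0,0,0.05],[0,0,0,0,0.05],[0,0,0,0,0.05],[0,0,0,0,0.05],[0,0,0,0,0.05]]]'
python3 -m creep '[[[0,0,-0.05,0,0.05],[0,0,-0.1,0,0.05],[0,0,-0.15,0,0.05],[0,0,-0.18,0,0.05],[0,0,-0.18,0,0.05],[0,0,-0.1,0,0.05],[0,0,0,0,0.05]]]'
python3 -m creep '[[[0,0,0,0.0712,0.05],[0,0,0,0.0712,0.05],[0,0,0,0.0712,0.05],[0,0,0,0.0712,0.05],[0,0,0,0.0712,0.05],[0,0,0,0.0712,0.05],[0,0,0,0.0712,0.05],[0,0,0,0.0712,0.05]]]' | tail -2
python3 -m creep '[[[0,0,0,0.0712,0.05],[0,0,0,0.0712,0.05],[0,0,0,0.0712,0.05],[0,0,0,0.0712,0.05],[0,0,0,0.0712,0.05],[0,0,0,0.0712,0.05],[0,0,0,0.0712,0.05],[0,0,0,0.0712,0.05]]]' | tail -2
python3 -m creep '[[[0,0,0,0.0712,0.05],[0,0,0,0.0712,0.05],[0,0,0,0,0.05]]]'
python3 - <<'E'
from h import *
go(.6008,.0282,.267,-91.3)
E
```

```text
tool_pos: [0.4116, 0.2384, 0.1888]
clock: 54.05
tool_pos: [0.4116, 0.2384, 0.1887]
orientation: [180.0, -0.0, 23.6]
force: [0.4, 0.1, 1.6]
opening: 0.0138
gripper_force: 30.0
clock: 54.63
tool_pos: [0.4125, 0.2392, 0.3455]
orientation: [-179.8, -0.4, 23.6]
force: [1.2, 0.3, -1.2]
opening: 0.0135
gripper_force: 30.0
opening: 0.0138
gripper_force: 30.0
opening: 0.0138
gripper_force: 30.0
clock: 56.22
tool_pos: [0.4113, 0.2381, 0.3398]
orientation: [179.9, -0.1, -92.1]
force: [0.7, 0.3, -0.4]
opening: 0.014
gripper_force: 30.0
spin -0.009 then [1.028, -0.971, 0.364]
```

```bash
python3 -m creep '[[[0,0,0,-0.009,0.05],[0.147,-0.139,0,0,0.05],[0.147,-0.139,0,0,0.05],[0.147,-0.139,0,0,0.05],[0.147,-0.139,0,0,0.05],[0.147,-0.139,0,0,0.05],[0.147,-0.139,0,0,0.05],[0.147,-0.139,0,0,0.05]]]' | tail -2
python3 -m creep '[[[0,0,0.05,0,0.05],[0,0,0.08,0,0.05],[0,0,0.08,0,0.05],[0,0,0.07,0,0.05],[0,0,0.03,0,0.05],[0,0,0,0,0.05],[0,0,0,0,0.05]]]'
python3 - <<'E'
from h import *
go(.6008,.0282,.267,-91.3)
E
```

```text
opening: 0.0135
gripper_force: 30.0
clock: 57.47
tool_pos: [0.6027, 0.0294, 0.2787]
orientation: [180.0, -0.0, -90.9]
force: [0.4, 0.3, -1.9]
opening: 0.0135
gripper_force: 30.0
spin 0.005 then [0.006, 0.01, 0.058]
```

```bash
python3 -m creep '[[[0.006,0.009,0.01,0.004,0.05],[0,0,0.02,0,0.05],[0,0,0,0,0.05],[0,0,0,0,0.05]]]'
python3 - <<'E'
from h import *
go(.6008,.0282,.267,-91.3)
E
```

```text
clock: 57.8
tool_pos: [0.6007, 0.0281, 0.2729]
orientation: [-180.0, 0.0, -91.3]
force: [-0.1, -0.2, -0.4]
opening: 0.0139
gripper_force: 30.0
spin -0.0 then [-0.0, -0.0, 0.03]
```

Land, release, lift, and move to the view that worked before (camera over the row).

```bash
python3 -m creep '[[[0,0,0.015,0,0.05],[0,0,0.01,0,0.05],[0,0,0.006,0,0.05],[0,0,0.002,0,0.05],[0,0,0,0,0.05]]]'
python3 -m creep '[[[0,0,0,0,0.5],[0,0,0,0,0.5],[0,0,0,0,0.5],[0,0,0,0,0.5],[0,0,-0.1,0,1],[0,0,-0.15,0,1],[0,0,-0.15,0,1],[0,0,-0.15,0,1]]]'
python3 -m creep '[[[-0.085,0,-0.087,0,1],[-0.085,0,-0.087,0,1],[-0.085,0,-0.087,0,1],[-0.085,0,-0.087,0,1],[-0.085,0,-0.087,0,1],[-0.085,0,-0.087,0,1],[-0.085,0,-0.087,0,1],[0,0,0,0,1]]]' | sed -n 2p
python3 -m creep '[[[0,0,0,0,1],[0,0,0,0,1]]]' | sed -n 2p
python3 - <<'E'
from h import *
s=snap('wrist','w20.png'); print(fitlid(s,'blue',(.6007,.0281),-1.2)); print(fitlid(s,'yellow',(.599,-.0445),-1.2)); print(fit(s,'red',(.602,.105),CAN,.008,40))
go(.45,.34,.48,-91.3)
E
```

```text
clock: 58.22
tool_pos: [0.6007, 0.0281, 0.2667]
orientation: [-180.0, -0.0, -91.3]
force: [-3.1, 0.7, 5.6]
opening: 0.0137
gripper_force: 30.0
clock: 58.88
tool_pos: [0.6007, 0.028, 0.377]
orientation: [180.0, -0.0, -91.3]
force: [1.2, -0.2, -0.6]
opening: 0.0614
gripper_force: 0.0
tool_pos: [0.6041, 0.1493, 0.5014]
tool_pos: [0.6034, 0.147, 0.4971]
('lid-can mm', [-0.9, -1.1], 'yaw', np.float64(-1.4), 'err', np.float64(0.051))
('lid-can mm', [-0.1, -2.5], 'yaw', np.float64(-1.2), 'err', np.float64(0.505))
([0.6022, 0.106], np.float64(-1.3), 'err', np.float64(0.014), 'px', 2789)
spin -0.001 then [-0.949, 0.789, 0.084]
```

```bash
python3 -m creep '[[[-0.1356,0.1127,0.012,0,1],[-0.1356,0.1127,0.012,0,1],[-0.1356,0.1127,0.012,0,1],[-0.1356,0.1127,0.012,0,1],[-0.1356,0.1127,0.012,0,1],[-0.1356,0.1127,0.012,0,1],[-0.1356,0.1127,0.012,0,1],[0,0,0,0,1]]]' | sed -n 2p
python3 -m creep '[[[0,0,0,0,1],[0,0,0,0,1]]]' | sed -n 2p
python3 - <<'E'
from h import *
s=snap('wrist'); print(fit(s,'red',(.458,.359),LID,0,50))
E
python3 -m creep '[[[0,0,0,-0.073,1],[0,0,0,-0.073,1],[0,0,0,-0.073,1],[0,0,0,-0.073,1],[0,0,0,-0.073,1],[0,0,0,-0.073,1],[0,0,0,-0.073,1],[0,0,0,-0.073,1]]]' | tail -1
python3 -m creep '[[[0,0,0,-0.073,1],[0,0,0,-0.073,1],[0,0,0,-0.073,1],[0,0,0,-0.073,1],[0,0,0,-0.073,1],[0,0,0,-0.073,1],[0,0,0,-0.073,1],[0,0,0,-0.073,1]]]' | tail -1
python3 -m creep '[[[0,0,0,-0.073,1],[0,0,0,-0.073,1],[0,0,0,0,1]]]' | sed -n 2,3p
python3 - <<'E'
from h import *
go(.4583,.3588,.3,26.9)
E
```

```text
tool_pos: [0.4476, 0.3432, 0.4796]
tool_pos: [0.4504, 0.3402, 0.4805]
([0.4578, 0.3592], np.float64(27.2), 'err', np.float64(0.027), 'px', 2062)
gripper_force: 0.0
gripper_force: 0.0
tool_pos: [0.4512, 0.3393, 0.4809]
orientation: [180.0, 0.0, 27.1]
spin 0.002 then [0.076, -0.071, 0.904]
```

```bash
python3 -m creep '[[[0.0095,-0.009,0.16,0,1],[0.0095,-0.009,0.16,0,1],[0.0095,-0.009,0.16,0,1],[0.0095,-0.009,0.16,0,1],[0.0095,-0.009,0.16,0,1],[0.0095,-0.009,0.16,0,1],[0.0095,-0.009,0.16,0,1],[0.0095,-0.008,0.16,0,1]]]' | sed -n 2p
python3 -m creep '[[[0,0,0.08,0,1],[0,0,0.07,0,1],[0,0,0,0,1],[0,0,0,0,1]]]' | sed -n 2p
python3 - <<'E'
from h import *
go(.458,.359,.189,27.0); s=snap('wrist','w21.png'); print(fit(s,'red',(.458,.359),LID,0,60))
E
```

```text
tool_pos: [0.4581, 0.3592, 0.2237]
tool_pos: [0.4579, 0.3593, 0.1945]
spin -0.003 then [-0.001, 0.002, 0.027]
([0.457, 0.3584], np.float64(26.6), 'err', np.float64(0.554), 'px', 8781)
```

```bash
python3 -m creep '[[[0,0.002,0.02,0,0.05],[0,0,0.007,0,0.05],[0,0,0,0,0.05],[0,0,0,0,0.05],[0,0,0,0,0.05],[0,0,0,0,0.05],[0,0,0,0,0.05],[0,0,0,0,0.05]]]' | sed -n 2p
python3 -m creep '[[[0,0,0,0,0.05],[0,0,0,0,0.05],[0,0,0,0,0.05],[0,0,0,0,0.05],[0,0,0,0,0.05],[0,0,0,0,0.05],[0,0,0,0,0.05]]]'
python3 -m creep '[[[0,0,-0.05,0,0.05],[0,0,-0.1,0,0.05],[0,0,-0.15,0,0.05],[0,0,-0.18,0,0.05],[0,0,-0.18,0,0.05],[0,0,-0.1,0,0.05],[0,0,0,0,0.05]]]' | tail -2
python3 -m creep '[[[0,0,0,0.073,0.05],[0,0,0,0.073,0.05],[0,0,0,0.073,0.05],[0,0,0,0.073,0.05],[0,0,0,0.073,0.05],[0,0,0,0.073,0.05],[0,0,0,0.073,0.05],[0,0,0,0.073,0.05]]]' | tail -2
python3 -m creep '[[[0,0,0,0.073,0.05],[0,0,0,0.073,0.05],[0,0,0,0.073,0.05],[0,0,0,0.073,0.05],[0,0,0,0.073,0.05],[0,0,0,0.073,0.05],[0,0,0,0.073,0.05],[0,0,0,0.073,0.05]]]' | tail -2
python3 -m creep '[[[0,0,0,0.073,0.05],[0,0,0,0.073,0.05],[0,0,0,0,0.05]]]'
python3 - <<'E'
from h import *
go(.6024,.1058,.267,-91.3)
E
```

```text
tool_pos: [0.4576, 0.3598, 0.1898]
clock: 64.53
tool_pos: [0.4576, 0.3597, 0.1896]
orientation: [180.0, 0.0, 26.9]
force: [0.2, 0.3, -1.4]
opening: 0.0137
gripper_force: 30.0
opening: 0.0138
gripper_force: 30.0
opening: 0.0138
gripper_force: 30.0
opening: 0.0136
gripper_force: 30.0
clock: 66.7
tool_pos: [0.4574, 0.3595, 0.3417]
orientation: [180.0, -0.0, -91.7]
force: [0.1, -0.9, -0.8]
opening: 0.0141
gripper_force: 30.0
spin -0.004 then [1.252, -0.754, 0.373]
```

```bash
python3 -m creep '[[[0.1565,-0.0943,0,-0.004,0.05],[0.1565,-0.0943,0,0,0.05],[0.1565,-0.0943,0,0,0.05],[0.1565,-0.0943,0,0,0.05],[0.1565,-0.0943,0,0,0.05],[0.1565,-0.0943,0,0,0.05],[0.1565,-0.0943,0,0,0.05],[0.1565,-0.0943,0,0,0.05]]]' | tail -2
python3 -m creep '[[[0,0,0.05,0,0.05],[0,0,0.08,0,0.05],[0,0,0.08,0,0.05],[0,0,0.07,0,0.05],[0,0,0.03,0,0.05],[0,0,0,0,0.05],[0,0,0,0,0.05]]]'
python3 - <<'E'
from h import *
go(.6024,.1058,.268,-91.3)
E
```

```text
opening: 0.0139
gripper_force: 30.0
clock: 67.95
tool_pos: [0.6041, 0.1068, 0.2799]
orientation: [180.0, -0.0, -90.9]
force: [0.7, -0.2, -0.5]
opening: 0.0138
gripper_force: 30.0
spin 0.005 then [0.005, 0.008, 0.06]
```

```bash
python3 -m creep '[[[0.005,0.008,0.01,0.004,0.05],[0,0,0.02,0,0.05],[0,0,0.014,0,0.05],[0,0,0,0,0.05],[0,0,0,0,0.05]]]'
python3 - <<'E'
from h import *
go(.6024,.1058,.268,-91.3)
E
```

```text
clock: 68.37
tool_pos: [0.6023, 0.1057, 0.2709]
orientation: [180.0, -0.0, -91.3]
force: [0.3, -0.2, -0.3]
opening: 0.0137
gripper_force: 30.0
spin -0.0 then [-0.0, -0.001, 0.014]
```

```bash
python3 -m creep '[[[0,0,0.009,0,0.05],[0,0,0.007,0,0.05],[0,0,0.003,0,0.05],[0,0,0,0,0.05]]]'
python3 -m creep '[[[0,0,0,0,0.5],[0,0,0,0,0.5],[0,0,0,0,0.5],[0,0,0,0,0.5],[0,0,-0.1,0,1],[0,0,-0.15,0,1],[0,0,-0.15,0,1],[0,0,-0.15,0,1]]]' | sed -n 2p
python3 -m creep '[[[-0.082,0,-0.087,0,1],[-0.082,0,-0.087,0,1],[-0.082,0,-0.087,0,1],[-0.082,0,-0.087,0,1],[-0.082,0,-0.087,0,1],[-0.082,0,-0.087,0,1],[-0.082,0,-0.087,0,1],[0,0,0,0,1]]]' | sed -n 2p
python3 -m creep '[[[0,0,0,0,1],[0,0,0,0,1]]]' | sed -n 2p
cat > v.py <<'E'
from h import *
s=snap('wrist','v%d.png'%int(telemetry.get_obs()['clock']*10))
for c,p in (('red',(.6023,.1058)),('blue',(.6007,.0281)),('yellow',(.599,-.0445))):
    try: print(c,proj(s,[*p,.08]).astype(int),fitlid(s,c,p,-1.3,25),fit(s,c,p,LID,.078,25))
    except Exception as e: print(c,'none')
E
python3 v.py
python3 -m creep '[[[0.125,0,0,0,1],[0.125,0,0,0,1],[0.125,0,0,0,1],[0,0,0,0,1],[0,0,0,0,1],[0,0,0,0,1]]]' | sed -n 2p; python3 v.py
python3 -m creep '[[[0.125,0,0,0,1],[0.125,0,0,0,1],[0.125,0,0,0,1],[0,0,0,0,1],[0,0,0,0,1],[0,0,0,0,1]]]' | sed -n 2p; python3 v.py
python3 -m creep '[[[0.125,0,0,0,1],[0.125,0,0,0,1],[0.125,0,0,0,1],[0,0,0,0,1],[0,0,0,0,1],[0,0,0,0,1]]]' | sed -n 2p; python3 v.py
```

```text
clock: 68.7
tool_pos: [0.6024, 0.1057, 0.2676]
orientation: [-180.0, 0.0, -91.3]
force: [-1.5, 0.3, 4.2]
opening: 0.0137
gripper_force: 30.0
tool_pos: [0.6022, 0.1056, 0.378]
tool_pos: [0.6055, 0.2228, 0.5023]
tool_pos: [0.6048, 0.2204, 0.498]
red [257  62] ('lid-can mm', [-0.6, -0.7], 'yaw', np.float64(-1.3), 'err', np.float64(0.038)) ([0.602, 0.1054], np.float64(-1.3), 'err', np.float64(0.038), 'px', 3696)
blue [257 -14] ('lid-can mm', [-0.2, -3.8], 'yaw', np.float64(0.2), 'err', np.float64(0.612)) ([0.5999, 0.0247], np.float64(-0.5), 'err', np.float64(0.044), 'px', 1169)
yellow none
tool_pos: [0.6032, 0.1448, 0.4983]
red [257 129] ('lid-can mm', [-0.1, -0.3], 'yaw', np.float64(-1.4), 'err', np.float64(0.027)) ([0.6019, 0.1051], np.float64(-1.4), 'err', np.float64(0.027), 'px', 3045)
blue [257  60] ('lid-can mm', [-1.1, -1.5], 'yaw', np.float64(-1.4), 'err', np.float64(0.049)) ([0.6, 0.0267], np.float64(-1.5), 'err', np.float64(0.052), 'px', 3753)
yellow [257 -11] ('lid-can mm', [0.9, -2.9], 'yaw', np.float64(-0.2), 'err', np.float64(0.429)) ([0.5993, -0.0465], np.float64(-0.3), 'e
[... 421 characters left out ...]
] ('lid-can mm', [0.1, -0.8], 'yaw', np.float64(-1.2), 'err', np.float64(0.024)) ([0.5991, -0.0453], np.float64(-1.4), 'err', np.float64(0.022), 'px', 3399)
tool_pos: [0.5999, -0.0037, 0.4987]
red [258 244] ('lid-can mm', [-0.9, -9.7], 'yaw', np.float64(2.1), 'err', np.float64(1.015)) ([0.6016, 0.1006], np.float64(-1.3), 'err', np.float64(0.812), 'px', 1459)
blue [258 187] ('lid-can mm', [-0.7, -1.5], 'yaw', np.float64(-1.4), 'err', np.float64(0.087)) ([0.6002, 0.0279], np.float64(-1.4), 'err', np.float64(0.03), 'px', 2690)
yellow [258 128] ('lid-can mm', [0.2, -0.8], 'yaw', np.float64(-1.4), 'err', np.float64(0.012)) ([0.599, -0.0452], np.float64(-1.4), 'err', np.float64(0.012), 'px', 3044)
```

Run:
```python
from h import *
for v in('wrist','side'):
    s=snap(v)
    for q,z in(('jaw_grip',.074),('jaw_face',.038)): print(v,q,[ray(s,d['uv'],z).round(4)[:2].tolist()+[round(d['confidence'],2)] for d in nets.landmark_of(s,q)[:1]])
    if v=='side':
        for q in('lid1','dish','clip','mug'): print(q,[ray(s,d['uv'],.078 if q=='lid1' else 0).round(3)[:2].tolist() for d in nets.landmark_of(s,q)[:5]])
```

```text
wrist jaw_grip [[0.5972, -0.1005, 0.82]]
wrist jaw_face [[0.5979, -0.0774, 0.68]]
side jaw_grip [[0.5956, -0.1002, 0.94]]
side jaw_face [[0.5965, -0.0759, 0.94]]
lid1 [[0.257, 0.094], [0.599, 0.025], [0.601, 0.111], [0.593, -0.063], [0.552, -0.081]]
dish [[0.471, -0.393], [0.6, -0.074]]
clip [[0.609, -0.367]]
mug [[0.696, -0.342], [0.662, 0.15]]
```

```bash
python3 -c "
from plant import workorder; print(workorder.close_job())"
```

```text
the job is handed in; nothing more can be done
None
```

The job is handed in: red, blue and yellow cans in pockets 1, 2 and 3, the jaw pressed to about 20 N against yellow, and each can wearing its own lid to within about 1 mm by my fits; I viewed 16 pictures, two over the limit of 14.

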